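# Load the cold block with the row of core specimens in unchanged order

### The arm

A 6-joint arm with a two-finger parallel gripper is mounted at the origin on a cart in front of the work surface, level with it; the furniture and walls round the work are solid. World frame = base frame: x ahead of the robot, y to its left, z up, the work surface at z = 0. Lengths are in m, angles in rad, forces in N, time in s.
With the tool pointing down it reaches from about 0.375 to 0.9 m from the base axis. Payload 3.1 kg.
Tool frame: the origin (TCP) lies on the centre line of the jaws, within the pads' length; the fingertips stand 22 mm ahead of it and the grasp point (between the pads) lies 3 mm ahead of it; z points along the fingers, y is the line along which they close (so a half turn about z gives the same grasp; the last joint's range is limited). The gripper opens to 85 mm and grips with 20 to 120 N. Pads are 22 mm wide; open, the fingers measure 114 mm over their backs; the gripper's body (76 mm by 85 mm) begins 54 mm behind the grasp point. The pads swing forward as they close: fully open they stand 13 mm farther back than shut.
Start: joints at [-1.482, 0.527, 1.433, -0, 1.181, -0.178], TCP at [0.165, -0.603, 0.253] pointing down, gripper open.
Joint ranges: [-3.08, 3.08], [-0.75, 2.2], [0.22, 2.44], [-1.43, 4.57], [0, 2.65], [-2.85, 2.85]. Speed limits (rad/s): [2.79, 2.79, 3.14, 3.14, 3.14, 3.14].

### API

Orientations are given as a unit quaternion [x, y, z, w].
In Python, from station import manip gives the robot as it stands.
- The arm moves only by the tool drive_effector, called after "Request:" by a JSON object that holds its "name" and its "arguments", one argument or row to a line. Schema: {"type":"object","properties":{"increments":{"type":"object","properties":{"segments":{"type":"array","items":{"type":"array","items":{"type":"number"},"minItems":5,"maxItems":5},"minItems":1,"maxItems":20}},"additionalProperties":false,"required":["segments"]},"force":{"type":"number"},"only":{"type":"string"},"quiet":{"type":"boolean"},"lines":{"type":"string"}},"required":["increments"],"additionalProperties":false}. increments is an object whose key "segments" holds a list of rows, 1 to 20 of them, each of 5 numbers: dx, dy, dz in fractions of the full range, 1 being 0.6 m, then a turn about the tool's z in parts of the range, where 1.0 means 180 degrees, then the opening from 0.0 (shut) to 1.0 (fully open); each row is the pose to reach, as a shift and turn from the pose commanded when the call began, along the tool's axes at that moment; what a row does not reach only later rows make up. A row lasts 1/10 s, in which the tool goes at most 0.05 m and 0.15 rad, less where a joint would pass 70% of its speed; a pose out of reach is approached as far as the arm can. The fingers move at their own pace and stop on an object; force is the grip in N (left out, the last holds). Time passes only in rows, so rows that do not move let the fingers close. The tool returns the time, the measured TCP pose, the force, the opening and the grip force at its end. only (a regular expression) keeps the lines of the reply that match it, lines (a string "A,B") keeps lines A to B, and quiet returns only ok. No shift or turn number may pass 1 either way. Input that does not fit is refused with a message, and nothing moves.
- manip.sense(): the state, without advancing time (a new reading comes with each control period).
- manip.snapshot(name): name is "side" or "top"; returns a dict with "pixels" (400x640x3 uint8, red, green, blue), "range_z" (400x640 float32, m along the optical axis (not along the pixel's ray), 0 where there is no reading), "fov_y" (degrees; the focal length in pixels is half the picture's height over the tangent of half this angle, whatever the lens; pixels are square), "cx", "cy" (the principal point, pixels), "k1" (the pictures are not rectified: a ray, as slopes to the right and down, at radius r is drawn at 1 + k1 r^2 times it, then the intrinsics apply), "R" (3x3) and "t" (3): a world point X has camera coordinates R X + t. Camera axes: x right, y down, z forward; pixel columns grow to the right and rows downward; lengths in m; the calibration is good to about 2 mm. A picture is of the moment at which its call begins.
- manip.sign_off(): hands the job in; it is judged then, once.
The state is a dict: "t": time; "q": joint angles; "qd": joint speeds; "tau": joint torques, N m; "tcp_pos": TCP position; "tool_rot": TCP orientation; "force": force on the tool from outside, world axes, zero at the start; "ft_torque": the same for the moment, N m; "finger_gap": opening from 0.0 (shut) to 1.0 (fully open); "gripper_force": force on a finger pad.
Only numpy, scipy, OpenCV 4.12 (cv2) and the standard library are available. Lean on these libraries where they do the work, as an engineer would, in place of code of your own. Each camera call takes 0.05 s, during which the arm holds its last target. There are 200 camera calls.

### The job

The three rock cores and the steel dummy carry no numbers: their place in the row is all that says which is which. Move all four from their dishes on the steel tray into the pockets of the aluminium cold block in the same order, counted from the red end of the tray and from the red end of the block, each standing upright on the floor of its pocket. Do not tip any of them over on the way.

Things in the scene. Friction and masses are not known exactly. Their poses are not given: they have to be found in the camera images.
- tray: Stainless tray, fixed, 74 mm wide (x), 252 mm long (y), rim 13 mm above the bench; a red grip across one end, a black one across the other (16 mm high). Origin: centre of underside; y points to the RED end. Places on its centre line: y = +84 mm (place 1, next to red), +28, -28, -84 mm. Lies in any direction. Keep clear of the fixed press, 0.6 m tall, at x = 0.46, y = 0.52 m.
- cold_block: Aluminium block on a black foot 82x270x12 mm, fixed; 74 mm wide (x), 264 mm long (y), top 30 mm above the bench; a red plate at one end only. Origin: centre of the underside; y points to the RED end. Round pockets on its centre line: y = +84 mm (place 1, next to red), +28, -28, -84 mm; 48 mm wide, 10 mm deep, floor 20 mm above the bench. Left or right, in any direction.
- light_core: Light grey rock core, plain upright cylinder 38 mm in diameter, 52 mm high, 0.16 kg. Its origin is the centre of its underside and z points up; it is round, so its yaw means nothing. Loose; stands upright in its dish on the tray at the start.
- dark_core: Dark grey rock core, plain upright cylinder 38 mm in diameter, 32 mm high (the shortest), 0.1 kg. Its origin is the centre of its underside and z points up; it is round, so its yaw means nothing. Loose; stands upright in its dish on the tray at the start.
- red_core: Red-brown banded sandstone core, upright cylinder 38 mm in diameter, 44 mm high, 0.125 kg. Its origin is the centre of its underside and z points up; it is round, so its yaw means nothing. Loose; stands upright in its dish on the tray at the start.
- steel_dummy: Bright steel dummy specimen with a small bore in the middle of its top, upright cylinder 40 mm in diameter, 47 mm high, 0.4 kg. Its origin is the centre of its underside and z points up; it is round, so its yaw means nothing. Loose; stands upright in its dish on the tray at the start.
- dish_light_core: Round aluminium drip dish in which the light grey rock core stands at the start, 54 mm across the rim, 7 mm high, floor 2 mm thick. Origin: centre of its underside, 3 mm above the bench. It is fixed in the tray, so it shows in which place of the row the light grey rock core stood.
- dish_dark_core: Round aluminium drip dish in which the dark grey rock core stands at the start, 54 mm across the rim, 7 mm high, floor 2 mm thick. Origin: centre of its underside, 3 mm above the bench. It is fixed in the tray, so it shows in which place of the row the dark grey rock core stood.
- dish_red_core: Round aluminium drip dish in which the red sandstone core stands at the start, 54 mm across the rim, 7 mm high, floor 2 mm thick. Origin: centre of its underside, 3 mm above the bench. It is fixed in the tray, so it shows in which place of the row the red sandstone core stood.
- dish_steel_dummy: Round aluminium drip dish in which the steel dummy stands at the start, 54 mm across the rim, 7 mm high, floor 2 mm thick. Origin: centre of its underside, 3 mm above the bench. It is fixed in the tray, so it shows in which place of the row the steel dummy stood.

How it is judged:
At the end, for the whole second after the job is handed in: Each specimen stands in the block pocket numbered, from the red end, as its dish is in the tray: within 12 mm of the pocket centre along and across, underside within 4 mm of the pocket floor, tilted under 0.12 rad, slower than 0.02 m/s (((y of dish_light_core in the frame of tray between 0.069 and 0.099 m and y of light_core in the frame of cold_block between 0.072 and 0.096 m) or (y of dish_light_core in the frame of tray between 0.013 and 0.043 m and y of light_core in the frame of cold_block between 0.016 and 0.04 m) or (y of dish_light_core in the frame of tray between -0.043 and -0.013 m and y of light_core in the frame of cold_block between -0.04 and -0.016 m) or (y of dish_light_core in the frame of tray between -0.099 and -0.069 m and y of light_core in the frame of cold_block between -0.096 and -0.072 m)) and x of light_core in the frame of cold_block between -0.012 and 0.012 m and z of light_core in the frame of cold_block between 0.016 and 0.024 m and angle between each of light_core, dark_core, red_core, steel_dummy's own z axis and vertical below 0.12 rad and linear speed of each of light_core, dark_core, red_core, steel_dummy below 0.02 m/s and ((y of dish_dark_core in the frame of tray between 0.069 and 0.099 m and y of dark_core in the frame of cold_block between 0.072 and 0.096 m) or (y of dish_dark_core in the frame of tray between 0.013 and 0.043 m and y of dark_core in the frame of cold_block between 0.016 and 0.04 m) or (y of dish_dark_core in the frame of tray between -0.043 and -0.013 m and y of dark_core in the frame of cold_block between -0.04 and -0.016 m) or (y of dish_dark_core in the frame of tray between -0.099 and -0.069 m and y of dark_core in the frame of cold_block between -0.096 and -0.072 m)) and x of dark_core in the frame of cold_block between -0.012 and 0.012 m and z of dark_core in the frame of cold_block between 0.016 and 0.024 m and ((y of dish_red_core in the frame of tray between 0.069 and 0.099 m and y of red_core in the frame of cold_block between 0.072 and 0.096 m) or (y of dish_red_core in the frame of tray between 0.013 and 0.043 m and y of red_core in the frame of cold_block between 0.016 and 0.04 m) or (y of dish_red_core in the frame of tray between -0.043 and -0.013 m and y of red_core in the frame of cold_block between -0.04 and -0.016 m) or (y of dish_red_core in the frame of tray between -0.099 and -0.069 m and y of red_core in the frame of cold_block between -0.096 and -0.072 m)) and x of red_core in the frame of cold_block between -0.012 and 0.012 m and z of red_core in the frame of cold_block between 0.016 and 0.024 m and ((y of dish_steel_dummy in the frame of tray between 0.069 and 0.099 m and y of steel_dummy in the frame of cold_block between 0.072 and 0.096 m) or (y of dish_steel_dummy in the frame of tray between 0.013 and 0.043 m and y of steel_dummy in the frame of cold_block between 0.016 and 0.04 m) or (y of dish_steel_dummy in the frame of tray between -0.043 and -0.013 m and y of steel_dummy in the frame of cold_block between -0.04 and -0.016 m) or (y of dish_steel_dummy in the frame of tray between -0.099 and -0.069 m and y of steel_dummy in the frame of cold_block between -0.096 and -0.072 m)) and x of steel_dummy in the frame of cold_block between -0.012 and 0.012 m and z of steel_dummy in the frame of cold_block between 0.016 and 0.024 m); the robot touches nothing.
It fails at once if a specimen is tipped over (more than 0.7 rad from upright) (angle between any of light_core, dark_core, red_core, steel_dummy's own z axis and vertical above 0.7 rad).
It also fails if it takes over 104 s, if anything falls off the work surface, if the arm or the gripper's body presses on something with over 40 N, if the wrist force passes 120 N, or if a joint passes its speed limit or range.

## Working session

There is one attempt and no reset: what is moved stays moved. The work goes in short steps, Python scripts to look and compute and a tool call to move; the robot and the scene stay as the last step left them, time stands still between calls to the robot, and variables do not carry over. Pictures are saved under pics/ and viewed, at most 16 in all, crops included, and the job is handed in when it is done.

```bash
ls; mkdir -p pics; cat > h.py <<'E'
import numpy as np, cv2
from station import manip
def snap(name,fn=None):
    s=manip.snapshot(name)
    if fn: cv2.imwrite('pics/'+fn,s['pixels'][:,:,::-1])
    return s
def cloud(s):
    h,w=s['range_z'].shape; f=h/2/np.tan(np.radians(s['fov_y'])/2)
    u,v=np.meshgrid(np.arange(w),np.arange(h))
    x=(u-s['cx'])/f; y=(v-s['cy'])/f
    a,b=x.copy(),y.copy()
    for _ in range(20):
        k=1+s['k1']*(a*a+b*b); a,b=x/k,y/k
    z=s['range_z']
    P=np.stack([a*z,b*z,z],-1)
    return (P-s['t'])@s['R']
E
python3 - <<'E'
from h import *
for n in('top','side'):
    s=snap(n,n+'0.png'); print(n,s['fov_y'],s['k1'],s['R'].round(2).tolist(),s['t'])
    np.savez(n+'0.npz',c=cloud(s),p=s['pixels'],z=s['range_z'])
print(manip.sense())
E
```

```text
pics
station.py
top 53.24819403509886 -0.02020090787308133 [[-0.02, -1.0, -0.04], [-0.98, 0.02, -0.19], [0.19, 0.03, -0.98]] [-0.00268195  0.51960485  0.79242152]
side 44.192155327832474 -0.05694796537064828 [[-0.87, -0.49, 0.0], [-0.26, 0.46, -0.85], [0.41, -0.74, -0.53]] [0.46075471 0.21163215 0.82267493]
{'t': 0.1, 'q': array([-1.48251905e+00,  5.28392453e-01,  1.43376609e+00,  6.09316182e-06,
        1.18140360e+00, -1.78479955e-01]), 'qd': array([ 1.97412985e-03, -1.88336764e-03, -4.90142540e-03, -4.65200689e-05,
       -3.13414166e-04, -1.06983002e-03]), 'tau': array([-5.00323440e-04, -4.43305242e+01, -1.78586072e+01, -2.55766272e-04,
        3.88158645e-03, -6.26285711e-06]), 'tcp_pos': array([ 0.1647415 , -0.60227828,  0.25242217]), 'tool_rot': array([ 9.91117925e-01,  1.32982291e-01,  4.72127767e-05, -9.83616753e-04]), 'force': array([ 0.11550678, -0.40977388, -0.72631606]), 'ft_torque': array([-0.01513216, -0.04444499, -0.00427219]), 'gripper_force': 0.0, 'finger_gap': 0.9994034433765482}
```

View pics/top0.png

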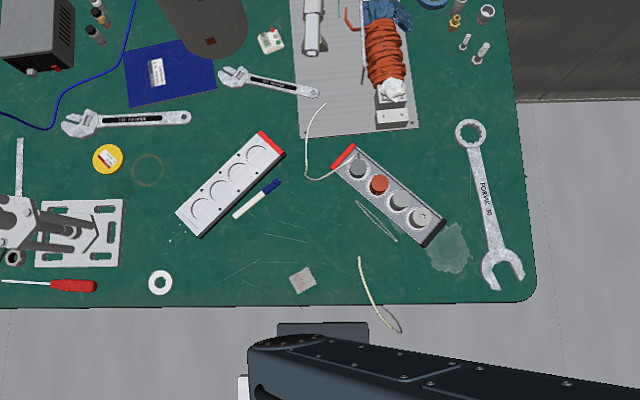

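View pics/side0.png

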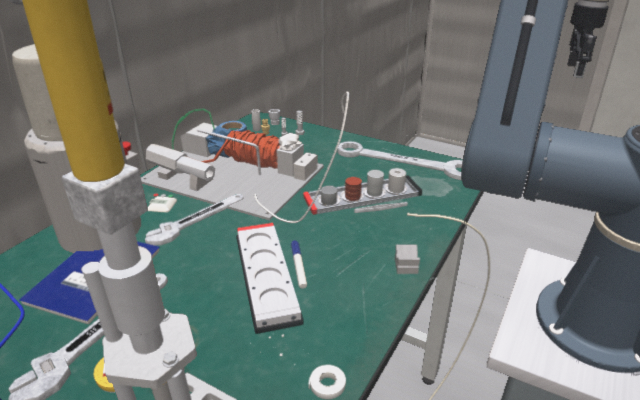

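The top view shows the tray with its red end at (345,155), and from red dark (358,168), red-brown (379,184), grey (398,200), grey with bore (420,215). The block's red end is at (270,143) and its pockets run down-left. A cable arches near the tray's red end (305,175)-(350,170).

```bash
python3 - <<'E'
from h import *
d=np.load('top0.npz');c=d['c'];p=d['p'].astype(int)
ds=np.load('side0.npz');cs=ds['c']
def box(c,u0,u1,v0,v1):return c[v0:v1,u0:u1].reshape(-1,3)
# specimens: top-surface points
for (u,v,H) in[(358,168,.037),(379,184,.049),(398,200,.057),(420,215,.052)]:
    q=box(c,u-16,u+17,v-16,v+17); g=q[q[:,2]>.022]; zt=np.percentile(g[:,2],90)
    t=g[abs(g[:,2]-zt)<.004]; print((u,v),zt.round(4),len(t),'rect mid',((t[:,:2].max(0)+t[:,:2].min(0))/2).round(4),cv2.minEnclosingCircle(t[:,:2].astype(np.float32)))
# block top
reg=np.zeros(p.shape[:2],bool);reg[120:250,165:295]=1
m=reg&(abs(c[:,:,2]-.03)<.006);q=c[m][:,:2].astype(np.float32)
mm=np.uint8(m);n,l,st,ce=cv2.connectedComponentsWithStats(mm);k=1+np.argmax(st[1:,4])
q=c[l==k];print('block',cv2.minAreaRect(q[:,:2].astype(np.float32)),np.median(q[:,2]),st[k])
def red(c,p,r):
    m=(p[:,:,0]>150)&(p[:,:,1]<80)&(p[:,:,2]<80); m&=r; q=c[m]; print('red',len(q),q.mean(0),cv2.minAreaRect(q[:,:2].astype(np.float32)))
red(c,p,reg); r2=np.zeros_like(reg);r2[140:172,328:358]=1;red(c,p,r2)
# tray
r3=np.zeros_like(reg);r3[140:250,325:450]=1
m=r3&(c[:,:,2]>.009)&(c[:,:,2]<.07);n,l,st,ce=cv2.connectedComponentsWithStats(np.uint8(m));k=1+np.argmax(st[1:,4])
q=c[l==k];print('tray',cv2.minAreaRect(q[:,:2].astype(np.float32)),st[k])
# tall things between
r4=np.zeros_like(reg);r4[90:260,160:460]=1
q=c[r4&(c[:,:,2]>.065)];print('tall',len(q),q.min(0),q.max(0))
x=cv2.resize(d['p'][120:260,160:460,::-1],None,fx=2.66,fy=2.66,interpolation=cv2.INTER_CUBIC);cv2.imwrite('pics/c1.png',x)
x=cv2.resize(ds['p'][80:230,240:440,::-1],None,fx=4,fy=4,interpolation=cv2.INTER_CUBIC);cv2.imwrite('pics/c2.png',x)
for (u,v) in[(347,95),(347,120),(343,150),(335,172),(320,190),(300,207),(265,210),(256,195)]:
    q=box(cs,u-3,u+4,v-3,v+4); print((u,v),q[np.argsort(ds['z'][v-3:v+4,u-3:u+4].ravel())][2].round(3))
E
```

```text
(358, 168) 0.2826 32 rect mid [ 0.5298 -0.0717] ((0.5299423933029175, -0.0716761127114296), 0.013590667396783829)
(379, 184) 0.0518 199 rect mid [ 0.5332 -0.1532] ((0.5332043170928955, -0.15816518664360046), 0.03290526568889618)
(398, 200) 0.0591 228 rect mid [ 0.5002 -0.1927] ((0.49836695194244385, -0.1953292042016983), 0.029322082176804543)
(420, 215) 0.0558 196 rect mid [ 0.4791 -0.2215] ((0.4824897050857544, -0.2208707332611084), 0.03488628566265106)
block ((0.5595366358757019, 0.17861881852149963), (0.07669773697853088, 0.2671654224395752), 44.56150817871094) 0.0298403739773384 [ 175  130  109  106 2620]
red 152 [0.64828652 0.08905455 0.02986815] ((0.6480618715286255, 0.08877670019865036), (0.07296009361743927, 0.011469981633126736), 44.66353225708008)
red 170 [ 0.61575105 -0.07199567  0.01469061] ((0.6173161268234253, -0.0715734213590622), (0.014213490299880505, 0.07741884142160416), 47.14897155761719)
tray ((0.5276283621788025, -0.16796666383743286), (0.2708216905593872, 0.0783938318490982), 46.849178314208984) [ 330  143  117  105 1652]
tall 752 [ 0.3562455  -0.20951355  0.0650165 ] [0.74395096 0.00875493 0.87715272]
(347, 95) [ 0.52  -0.063  0.283]
(347, 120) [ 0.514 -0.036  0.247]
(343, 150) [ 0.668 -0.325  0.02 ]
(335, 172) [ 0.627 -0.231  0.003]
(320, 190) [0.544 0.006 0.11 ]
(300, 207) [ 0.619 -0.05   0.001]
(265, 210) [0.673 0.009 0.014]
(256, 195) [ 0.731 -0.022  0.013]
```

View pics/c1.png

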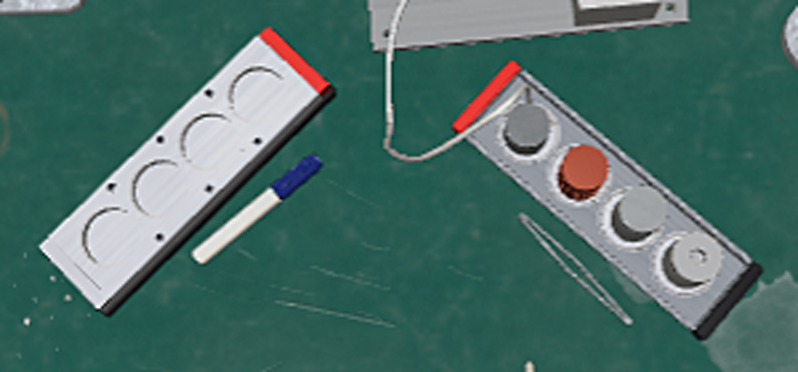

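View pics/c2.png

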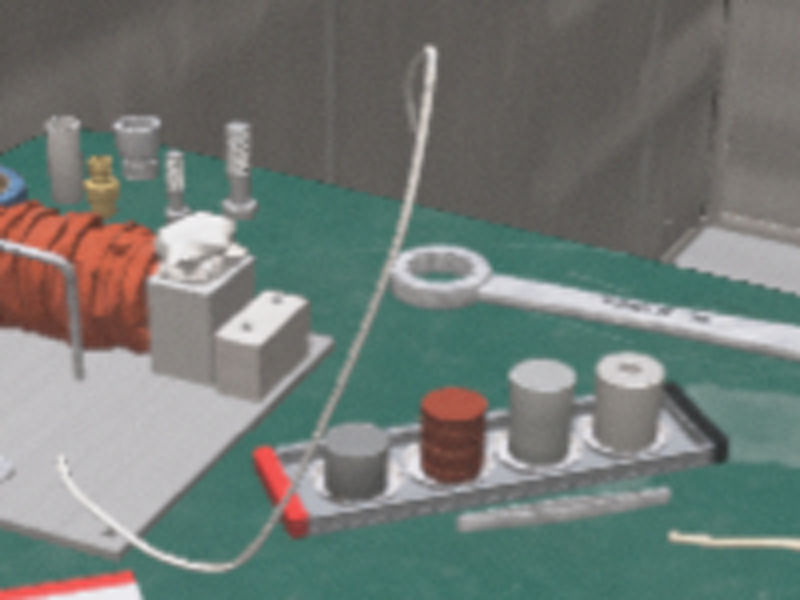

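The crops confirm the order from red: dark, red-brown, light (plain top), steel (bore). A thin cable rises from the bench by the block side to a hooked end at z≈0.28 near place 1, so it is an obstacle to map.

```bash
python3 - <<'E'
from h import *
for n,sl in(('top',(slice(90,200),slice(280,375))),('side',(slice(85,230),slice(240,365)))):
    d=np.load(n+'0.npz');c=d['c'][sl].reshape(-1,3);z=d['z'][sl].ravel()
    m=(z>0)&(c[:,0]>.42)&(c[:,0]<.66)&(c[:,1]>-.14)&(c[:,1]<.06)&(c[:,2]>.06)
    q=c[m];q=q[np.argsort(q[:,2])];print(n,len(q))
    for b in np.arange(.06,.3,.02):
        w=q[(q[:,2]>=b)&(q[:,2]<b+.02)]
        if len(w):print(round(b,2),len(w),np.median(w,0).round(3),w.min(0).round(3),w.max(0).round(3))
# specimens, component around tops
c=np.load('top0.npz')['c'];cs=np.load('side0.npz')['c']
for nm,H in(('dark',.037),('red',.049),('light',.057),('steel',.052)):pass
for k,y in zip(('dark','red','light','steel'),(.084,.028,-.028,-.084)):
    a=np.arctan2(.6157-.5276,.0720*-1+.168); # rough
    o=np.array([.526,-.1665]);dv=np.array([np.cos(.8177-.0),np.sin(.8177)])
    e=o+y*np.array([np.cos(np.radians(46.85)),np.sin(np.radians(46.85))])
    H=dict(dark=.037,red=.049,light=.057,steel=.052)[k]
    for n,cc in(('top',c),('side',cs)):
        q=cc.reshape(-1,3);q=q[(np.hypot(*(q[:,:2]-e).T)<.034)&(abs(q[:,2]-H)<.004)]
        w,r=cv2.minEnclosingCircle(q[:,:2].astype(np.float32)); print(k,n,e.round(4),len(q),np.round(w,4),round(r,4),np.median(q[:,2]).round(4),((q.min(0)+q.max(0))/2).round(4))
E
```

```bash
cat >> h.py <<'E'
from scipy.spatial.transform import Rotation as Ro
def go(x,y,z,yaw=None):
    s=manip.sense(); R=Ro.from_quat(s['tool_rot']).as_matrix(); d=R.T@(np.array([x,y,z])-s['tcp_pos'])
    cur=np.degrees(np.arctan2(R[1,1],R[0,1])); tr=0 if yaw is None else -np.radians((yaw-cur+90)%180-90)
    print('shift',d.round(4),'turn',round(tr,3),'yaw now',cur.round(1),'tcp',s['tcp_pos'].round(4),'R z',R[:,2].round(3))
E
python3 - <<'E'
from h import *
from scipy.optimize import minimize
for n in('top','side'):
    c=np.load(n+'0.npz')['c'].reshape(-1,3)
    q=c[(np.hypot(c[:,0]-.5595,c[:,1]-.1786)<.16)]
    t=q[abs(q[:,2]-.03)<.004][:,:2]; f=q[abs(q[:,2]-.02)<.004][:,:2]
    Y=np.array([.084,.028,-.028,-.084])
    def loc(p,P):
        cth,sth=np.cos(p[2]),np.sin(p[2]); d=P-p[:2]; return d@[sth,-cth], d@[cth,sth]  # x(block), y(block)
    def cost(p):
        x,y=loc(p,t); r=np.min(np.hypot(x[:,None],y[:,None]-Y),1)
        inside=(abs(x)<.037)&(abs(y)<.132)&(r>.024)
        x2,y2=loc(p,f); r2=np.min(np.hypot(x2[:,None],y2[:,None]-Y),1)
        return -inside.sum()+np.sum(~inside)*.0-(r2<.024).sum()+ (r<.022).sum()+((r2>.025)&(abs(x2)<.035)&(abs(y2)<.13)).sum()
    best=min((minimize(cost,[.5595+a,.1786+b,np.radians(-45.2)+g],method='Nelder-Mead',options=dict(initial_simplex=np.array([.5595+a,.1786+b,np.radians(-45.2)+g])+np.array([[0,0,0],[.004,0,0],[0,.004,0],[0,0,.03]]))) for a in(-.002,.002) for b in(-.002,.002) for g in(-.01,.01)),key=lambda r:r.fun)
    p=best.x; print(n,p[:2].round(4),np.degrees(p[2]).round(2),best.fun,len(t),len(f),'z',np.median(q[abs(q[:,2]-.03)<.004][:,2]))
    print((p[:2]+Y[:,None]*[np.cos(p[2]),np.sin(p[2])]).round(4).tolist())
go(.470,-.231,.25,-42)
E
```

```text
top [0.5595 0.1784] -45.5 -3726.0 2523 1595 z 0.02989435666378006
[[0.6184, 0.1184], [0.5791, 0.1584], [0.5399, 0.1983], [0.5006, 0.2383]]
side [0.5585 0.1795] -45.39 -3485.0 2652 1494 z 0.03066279319864119
[[0.6175, 0.1197], [0.5782, 0.1595], [0.5389, 0.1994], [0.4995, 0.2393]]
shift [ 0.3923 -0.2777  0.0031] turn -0.571 yaw now -74.7 tcp [ 0.1647 -0.6023  0.2524] R z [-0.     0.002 -1.   ]
```

The rows are not in the units I measure in: shifts go in shares of 0.6 m and turns go in shares of 180 degrees. I convert before sending: 0.392 m / 0.6 = 0.6533, 0.36 m / 0.6 = 0.6, -0.48 rad / 3.1416 = -0.1528.

Request:
{"name": "drive_effector", "arguments": {
  "increments": {"segments": [[0.0667, -0.0467, 0, -0.0191, 1], [0.1333, -0.0933, 0, -0.0382, 1], [0.2, -0.1417, 0, -0.0573, 1], [0.2667, -0.1883, 0, -0.0764, 1], [0.3333, -0.235, 0, -0.0955, 1], [0.4, -0.2833, 0, -0.1146, 1], [0.4667, -0.33, 0, -0.1337, 1], [0.5333, -0.3767, 0, -0.1528, 1], [0.6, -0.425, 0, -0.1719, 1], [0.6533, -0.4633, 0.005, -0.1818, 1], [0.6533, -0.4633, 0.0833, -0.1818, 1], [0.6533, -0.4633, 0.15, -0.1818, 1], [0.6533, -0.4633, 0.1833, -0.1818, 1], [0.6533, -0.4633, 0.1833, -0.1818, 1], [0.6533, -0.4633, 0.1833, -0.1818, 1]]},
  "force": 50
}}

```text
t: 1.6
tcp_pos: [0.4697, -0.2314, 0.1433]
tool_rot: [0.914, 0.407, -0.0, -0.0]
force: [0.5, 0.7, 0.1]
finger_gap: 0.999
gripper_force: 0.0
```

```bash
python3 - <<'E'
from h import *
go(.470,-.231,.044,-42); snap('side','s1.png')
E
```

```text
shift [ 0.0005 -0.      0.0993] turn -0.0 yaw now -42.0 tcp [ 0.4697 -0.2314  0.1433] R z [-0.  0. -1.]
```

View pics/s1.png

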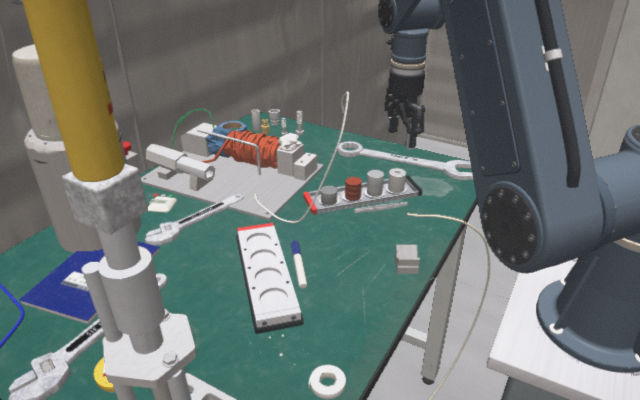

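The gripper hangs above the steel dummy (fingers at (405,135)), with the wrist joint at (410,12). I'll measure how high the wrist sits, and descend in the meantime.

Scaled: 0.099 m / 0.6 = 0.165, 0.089 m / 0.6 = 0.1483.

```bash
python3 - <<'E'
from h import *
s=snap('side');c=cloud(s)
for u,v in((410,3),(410,12),(410,25),(410,35),(408,55),(405,80),(405,100),(405,120),(400,110),(385,15),(435,15)):print(u,v,c[v,u].round(3))
m=(c[:,:,1]<-.12)&(c[:,:,2]>.1)&(c[:,:,0]>.35)&(c[:,:,0]<.6);m[:,460:]=0
q=c[m]
for b in np.arange(.1,.5,.03):
    w=q[(q[:,2]>=b)&(q[:,2]<b+.03)]
    if len(w):print(b.round(2),len(w),w.min(0).round(3),w.max(0).round(3))
E
```

```text
410 3 [ 0.44  -0.138  0.449]
410 12 [ 0.443 -0.152  0.431]
410 25 [ 0.458 -0.2    0.397]
410 35 [ 0.455 -0.194  0.379]
408 55 [ 0.458 -0.203  0.338]
405 80 [ 0.458 -0.197  0.288]
405 100 [ 0.457 -0.205  0.242]
405 120 [ 0.448 -0.191  0.204]
400 110 [ 0.466 -0.204  0.218]
385 15 [ 0.505 -0.184  0.413]
435 15 [ 0.421 -0.233  0.414]
0.13 169 [ 0.423 -0.272  0.136] [ 0.512 -0.189  0.16 ]
0.16 249 [ 0.407 -0.271  0.16 ] [ 0.528 -0.175  0.19 ]
0.19 476 [ 0.405 -0.276  0.19 ] [ 0.532 -0.173  0.22 ]
0.22 465 [ 0.41  -0.269  0.22 ] [ 0.529 -0.176  0.249]
0.25 455 [ 0.431 -0.242  0.25 ] [ 0.503 -0.19   0.28 ]
0.28 512 [ 0.431 -0.251  0.28 ] [ 0.505 -0.191  0.31 ]
0.31 506 [ 0.433 -0.244  0.31 ] [ 0.503 -0.194  0.34 ]
0.34 557 [ 0.434 -0.24   0.34 ] [ 0.514 -0.194  0.37 ]
0.37 694 [ 0.407 -0.262  0.37 ] [ 0.525 -0.167  0.4  ]
0.4 969 [ 0.405 -0.247  0.4  ] [ 0.532 -0.147  0.43 ]
0.43 547 [ 0.413 -0.247  0.43 ] [ 0.531 -0.131  0.456]
```

Request:
{"name": "drive_effector", "arguments": {
  "increments": {"segments": [[0, 0, 0.05, 0, 1], [0, 0, 0.1, 0, 1], [0, 0, 0.1417, 0, 1], [0, 0, 0.165, 0, 1], [0, 0, 0.165, 0, 1], [0, 0, 0.165, 0, 1], [0, 0, 0.165, 0, 0], [0, 0, 0.165, 0, 0], [0, 0, 0.165, 0, 0], [0, 0, 0.165, 0, 0], [0, 0, 0.165, 0, 0], [0, 0, 0.165, 0, 0], [0, 0, 0.165, 0, 0], [0, 0, 0.1483, 0, 0], [0, 0, 0.1317, 0, 0], [0, 0, 0.1317, 0, 0]]},
  "force": 50
}}

```text
t: 3.3
tcp_pos: [0.4702, -0.2317, 0.0656]
tool_rot: [0.914, 0.407, 0.001, 0.001]
force: [0.0, -0.6, -4.0]
finger_gap: 0.452
gripper_force: 50.8
```

```bash
python3 - <<'E'
from h import *
go(.470,-.231,.38,-42); snap('side','s2.png')
E
```

```text
shift [ 4.000e-04  1.000e-04 -3.144e-01] turn 0.0 yaw now -42.0 tcp [ 0.4702 -0.2317  0.0656] R z [ 0.002 -0.001 -1.   ]
```

View pics/s2.png

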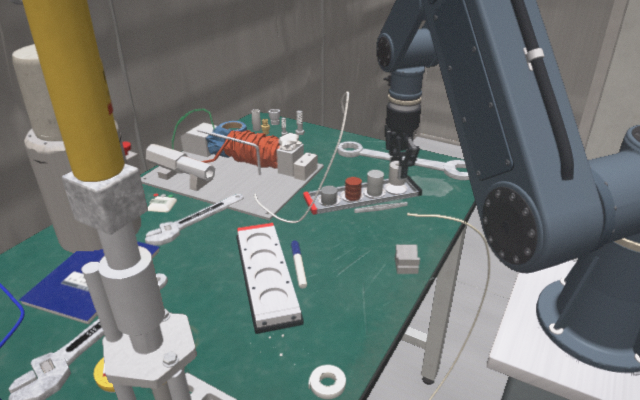

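Steel dummy is gripped at (397,175) (gap 0.452, weight felt). Lift to z=0.38, over the cable, to pocket 4.

Scaled: -0.314 m / 0.6 = -0.5233, -0.3 m / 0.6 = -0.5.

Request:
{"name": "drive_effector", "arguments": {
  "increments": {"segments": [[0, 0, -0.0833, 0, 0], [0, 0, -0.1667, 0, 0], [0, 0, -0.25, 0, 0], [0, 0, -0.3333, 0, 0], [0, 0, -0.4167, 0, 0], [0, 0, -0.5, 0, 0], [0, 0, -0.5233, 0, 0], [0, 0, -0.5233, 0, 0], [0, 0, -0.5233, 0, 0]]},
  "force": 50
}}

```text
t: 4.25
tcp_pos: [0.4686, -0.2305, 0.3768]
tool_rot: [0.914, 0.407, -0.001, -0.001]
force: [1.1, 0.8, -4.4]
finger_gap: 0.454
gripper_force: 52.5
```

```bash
python3 -c "
from h import *
go(.5,.2388,.38,44.5)"
```

```text
shift [ 0.3698 -0.2907 -0.0023] turn -1.51 yaw now -42.0 tcp [ 0.4686 -0.2305  0.3768] R z [-0.003  0.002 -1.   ]
```

Scaled: 0.368 m / 0.6 = 0.6133, 0.345 m / 0.6 = 0.575, -1.51 rad / 3.1416 = -0.4806.

Request:
{"name": "drive_effector", "arguments": {
  "increments": {"segments": [[0.05, -0.04, 0, -0.0382, 0], [0.1, -0.0783, 0, -0.0796, 0], [0.1533, -0.12, 0, -0.121, 0], [0.2067, -0.1617, 0, -0.1592, 0], [0.26, -0.2033, 0, -0.2005, 0], [0.3133, -0.245, 0, -0.2419, 0], [0.3667, -0.2867, 0, -0.2801, 0], [0.42, -0.3283, 0, -0.3247, 0], [0.4733, -0.37, 0, -0.3692, 0], [0.5267, -0.4117, 0, -0.4138, 0], [0.575, -0.45, 0, -0.452, 0], [0.6133, -0.4833, 0, -0.4806, 0], [0.6133, -0.4833, 0.0833, -0.4806, 0], [0.6133, -0.4833, 0.1667, -0.4806, 0], [0.6133, -0.4833, 0.25, -0.4806, 0], [0.6133, -0.4833, 0.3333, -0.4806, 0], [0.6133, -0.4833, 0.4, -0.4806, 0], [0.6133, -0.4833, 0.4333, -0.4806, 0], [0.6133, -0.4833, 0.4333, -0.4806, 0], [0.6133, -0.4833, 0.4333, -0.4806, 0]]},
  "force": 50
}}

```text
t: 6.25
tcp_pos: [0.4993, 0.2359, 0.1168]
tool_rot: [0.387, 0.922, -0.001, -0.002]
force: [1.1, 0.2, -3.3]
finger_gap: 0.458
gripper_force: 52.1
```

```bash
python3 - <<'E'
from h import *
go(.5,.2388,.06,44.5); snap('top','t3.png')
s=snap('side','s3.png');c=cloud(s).reshape(-1,3)
q=c[(np.hypot(c[:,0]-.5,c[:,1]-.239)<.05)&(c[:,2]>.06)&(c[:,2]<.095)];print(len(q),q.min(0),q.max(0))
cv2.imwrite('pics/s3c.png',cv2.resize(s['pixels'][60:360,180:420,::-1],None,fx=2,fy=2))
E
```

```text
shift [0.0015 0.0027 0.0568] turn 0.0 yaw now 44.5 tcp [0.4993 0.2359 0.1168] R z [-0.004 -0.001 -1.   ]
183 [0.47630314 0.22750455 0.07742864] [0.51271168 0.25786254 0.09499647]
```

View pics/s3c.png

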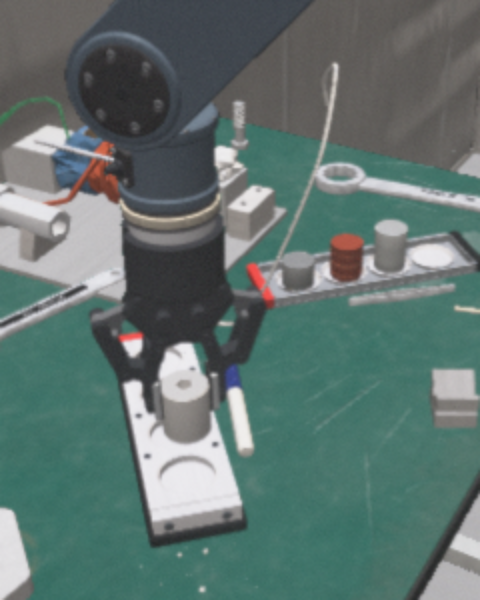

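Steel is held upright above pocket 4 (crop (185,405), empty pocket below at (188,470)). Descend and release.

Scaled: 0.056 m / 0.6 = 0.0933, 0.052 m / 0.6 = 0.0867.

Request:
{"name": "drive_effector", "arguments": {
  "increments": {"segments": [[0.0025, 0.0045, 0.05, 0, 0], [0.0025, 0.0045, 0.075, 0, 0], [0.0025, 0.0045, 0.0867, 0, 0], [0.0025, 0.0045, 0.0933, 0, 0], [0.0025, 0.0045, 0.0933, 0, 0], [0.0025, 0.0045, 0.0933, 0, 0]]},
  "force": 50
}}

```text
t: 6.95
tcp_pos: [0.502, 0.2393, 0.0633]
tool_rot: [0.387, 0.922, 0.001, 0.001]
force: [0.0, 0.5, -4.4]
finger_gap: 0.447
gripper_force: 52.3
```

```bash
python3 -c "
from h import *
go(.5,.2388,.06,44.5)"
```

```text
shift [ 0.001  -0.0018  0.0033] turn 0.0 yaw now 44.5 tcp [0.502  0.2393 0.0633] R z [ 0.002  0.    -1.   ]
```

Request:
{"name": "drive_effector", "arguments": {
  "increments": {"segments": [[0.0017, -0.0017, 0.005, 0, 0], [0.0017, -0.0017, 0.005, 0, 0], [0.0017, -0.0017, 0.005, 0, 0]]},
  "force": 50
}}

```text
t: 7.25
tcp_pos: [0.5011, 0.2394, 0.0605]
tool_rot: [0.387, 0.922, 0.001, 0.001]
force: [1.3, -0.2, 4.3]
finger_gap: 0.449
gripper_force: 52.7
```

```bash
python3 -c "
from h import *
go(.5,.2388,.06,44.5)"
```

```text
shift [ 0.0003 -0.0012  0.0005] turn 0.0 yaw now 44.5 tcp [0.5011 0.2394 0.0605] R z [ 0.003  0.001 -1.   ]
```

On the floor (force reversed). Release and go up, then back over the tray to the light core.

Scaled: -0.3 m / 0.6 = -0.5, -0.25 m / 0.6 = -0.4167.

Request:
{"name": "drive_effector", "arguments": {
  "increments": {"segments": [[0, 0, 0, 0, 0.3], [0, 0, 0, 0, 0.6], [0, 0, 0, 0, 1], [0, 0, 0, 0, 1], [0, 0, 0, 0, 1], [0, 0, -0.0833, 0, 1], [0, 0, -0.1667, 0, 1], [0, 0, -0.25, 0, 1], [0, 0, -0.3333, 0, 1], [0, 0, -0.4167, 0, 1], [0, 0, -0.5, 0, 1], [0, 0, -0.5, 0, 1], [0, 0, -0.5, 0, 1]]},
  "force": 50
}}

```text
t: 8.55
tcp_pos: [0.4999, 0.2392, 0.3605]
tool_rot: [0.387, 0.922, 0.001, 0.001]
force: [0.8, -0.1, -1.5]
finger_gap: 1.003
gripper_force: 0.0
```

```bash
python3 -c "
from h import *
s=snap('side');c=cloud(s).reshape(-1,3)
q=c[(np.hypot(c[:,0]-.5,c[:,1]-.239)<.035)&(abs(c[:,2]-.067)<.005)];print(len(q),cv2.minEnclosingCircle(q[:,:2].astype(np.float32)),np.median(q[:,2]))
go(.508,-.190,.36,-42)"
```

```text
339 ((0.49770453572273254, 0.2407301813364029), 0.020815512165427208) 0.06734901078259842
shift [-0.3122 -0.2943 -0.0013] turn 1.51 yaw now 44.5 tcp [0.499  0.239  0.3586] R z [-0.002 -0.    -1.   ]
```

Steel is seated (top at 0.067, centre within 2 mm). Next, the light core.

Scaled: -0.312 m / 0.6 = -0.52, -0.105 m / 0.6 = -0.175, 1.51 rad / 3.1416 = 0.4806.

Request:
{"name": "drive_effector", "arguments": {
  "increments": {"segments": [[-0.0433, -0.04, 0, 0.0382, 1], [-0.0867, -0.08, 0, 0.0796, 1], [-0.13, -0.1217, 0, 0.121, 1], [-0.175, -0.1633, 0, 0.1592, 1], [-0.22, -0.2067, 0, 0.2005, 1], [-0.2667, -0.25, 0, 0.2419, 1], [-0.3117, -0.2933, 0, 0.2801, 1], [-0.3567, -0.3367, 0, 0.3247, 1], [-0.4017, -0.3783, 0, 0.3692, 1], [-0.4467, -0.42, 0, 0.4138, 1], [-0.4867, -0.4583, 0, 0.452, 1], [-0.52, -0.49, 0, 0.4806, 1], [-0.52, -0.49, 0.0833, 0.4806, 1], [-0.52, -0.49, 0.1667, 0.4806, 1], [-0.52, -0.49, 0.25, 0.4806, 1], [-0.52, -0.49, 0.3333, 0.4806, 1], [-0.52, -0.49, 0.3833, 0.4806, 1], [-0.52, -0.49, 0.3833, 0.4806, 1], [-0.52, -0.49, 0.3833, 0.4806, 1]]},
  "force": 50
}}

```text
t: 10.5
tcp_pos: [0.5079, -0.1888, 0.1279]
tool_rot: [0.914, 0.407, -0.001, -0.002]
force: [0.8, -1.5, 1.0]
finger_gap: 1.0
gripper_force: 0.0
```

```bash
python3 -c "
from h import *
go(.508,-.190,.045,-42)"
```

```text
shift [-0.0007  0.0012  0.0829] turn -0.0 yaw now -42.0 tcp [ 0.5079 -0.1888  0.1279] R z [-0.004  0.002 -1.   ]
```

Scaled: 0.083 m / 0.6 = 0.1383, 0.07 m / 0.6 = 0.1167.

Request:
{"name": "drive_effector", "arguments": {
  "increments": {"segments": [[-0.0017, 0.0017, 0.0667, 0, 1], [-0.0017, 0.0017, 0.1167, 0, 1], [-0.0017, 0.0017, 0.1383, 0, 1], [-0.0017, 0.0017, 0.1383, 0, 1], [-0.0017, 0.0017, 0.1383, 0, 1], [-0.0017, 0.0017, 0.1383, 0, 0], [-0.0017, 0.0017, 0.1383, 0, 0], [-0.0017, 0.0017, 0.1383, 0, 0], [-0.0017, 0.0017, 0.1383, 0, 0], [-0.0017, 0.0017, 0.1383, 0, 0], [-0.0017, 0.0017, 0.1383, 0, 0], [-0.0017, 0.0017, 0.1383, 0, 0]]},
  "force": 45
}}

```text
t: 11.7
tcp_pos: [0.5095, -0.1911, 0.0473]
tool_rot: [0.914, 0.407, 0.0, 0.001]
force: [-1.2, 0.5, 6.4]
finger_gap: 0.433
gripper_force: 44.7
```

```bash
python3 -c "
from h import *
go(.508,-.190,.38,-42)"
```

```text
shift [-1.000e-04 -1.300e-03 -3.327e-01] turn 0.0 yaw now -42.0 tcp [ 0.5095 -0.1911  0.0473] R z [ 0.001 -0.001 -1.   ]
```

Scaled: -0.335 m / 0.6 = -0.5583, -0.33 m / 0.6 = -0.55.

Request:
{"name": "drive_effector", "arguments": {
  "increments": {"segments": [[0, 0, -0.05, 0, 0], [0, 0, -0.1333, 0, 0], [0, 0, -0.2167, 0, 0], [0, 0, -0.3, 0, 0], [0, 0, -0.3833, 0, 0], [0, 0, -0.4667, 0, 0], [0, 0, -0.55, 0, 0], [0, 0, -0.5583, 0, 0], [0, 0, -0.5583, 0, 0]]},
  "force": 45
}}

```text
t: 12.6
tcp_pos: [0.5092, -0.1909, 0.3828]
tool_rot: [0.914, 0.407, 0.001, 0.001]
force: [-0.1, 0.3, -1.4]
finger_gap: 0.433
gripper_force: 45.5
```

```bash
python3 -c "
from h import *
go(.5394,.199,.38,44.5)"
```

```text
shift [ 0.31   -0.2384  0.0022] turn -1.51 yaw now -42.0 tcp [ 0.5092 -0.1909  0.3828] R z [ 0.003 -0.002 -1.   ]
```

Scaled: 0.31 m / 0.6 = 0.5167, 0.27 m / 0.6 = 0.45, -0.38 rad / 3.1416 = -0.121.

Request:
{"name": "drive_effector", "arguments": {
  "increments": {"segments": [[0.0433, -0.0333, 0, -0.0382, 0], [0.0867, -0.0667, 0, -0.0796, 0], [0.13, -0.1, 0, -0.121, 0], [0.1733, -0.1333, 0, -0.1592, 0], [0.2183, -0.1667, 0, -0.2005, 0], [0.2633, -0.2017, 0, -0.2419, 0], [0.3083, -0.2367, 0, -0.2801, 0], [0.3533, -0.2717, 0, -0.3247, 0], [0.3983, -0.3067, 0, -0.3692, 0], [0.4433, -0.3417, 0, -0.4138, 0], [0.4833, -0.3717, 0, -0.452, 0], [0.5167, -0.3967, 0, -0.4806, 0], [0.5167, -0.3967, 0.0833, -0.4806, 0], [0.5167, -0.3967, 0.1667, -0.4806, 0], [0.5167, -0.3967, 0.25, -0.4806, 0], [0.5167, -0.3967, 0.3333, -0.4806, 0], [0.5167, -0.3967, 0.4167, -0.4806, 0], [0.5167, -0.3967, 0.45, -0.4806, 0], [0.5167, -0.3967, 0.45, -0.4806, 0], [0.5167, -0.3967, 0.45, -0.4806, 0]]},
  "force": 45
}}

```text
t: 14.6
tcp_pos: [0.5383, 0.1985, 0.1098]
tool_rot: [0.387, 0.922, -0.001, -0.002]
force: [-0.0, -0.5, -0.8]
finger_gap: 0.432
gripper_force: 45.5
```

```bash
cat > chk.py <<'E'
from h import *
import sys
x,y,r=map(float,sys.argv[1:4])
s=snap('side');c=cloud(s).reshape(-1,3)
q=c[(np.hypot(c[:,0]-x,c[:,1]-y)<.05)&(c[:,2]>.045)&(c[:,2]<.085)]
print('low z',np.percentile(q[:,2],[0,1,5]).round(4), len(q)); go(x,y,.061,44.5)
E
python3 chk.py .5394 .199 .019
```

```text
low z [0.0561 0.0652 0.0663] 215
shift [0.0002 0.0001 0.0503] turn 0.0 yaw now 44.5 tcp [0.5395 0.1988 0.1113] R z [-0. -0. -1.]
```

Scaled: 0.05 m / 0.6 = 0.0833, 0.047 m / 0.6 = 0.0783.

Request:
{"name": "drive_effector", "arguments": {
  "increments": {"segments": [[0, 0, 0.05, 0, 0], [0, 0, 0.07, 0, 0], [0, 0, 0.0783, 0, 0], [0, 0, 0.0833, 0, 0], [0, 0, 0.0833, 0, 0], [0, 0, 0.0833, 0, 0], [0, 0, 0.0833, 0, 0]]},
  "force": 45
}}

```text
t: 15.35
tcp_pos: [0.5404, 0.1989, 0.0624]
tool_rot: [0.387, 0.922, 0.001, 0.001]
force: [0.3, -0.5, 2.8]
finger_gap: 0.434
gripper_force: 45.9
```

```bash
python3 -c "
from h import *
go(.5394,.199,.061,44.5);print(manip.sense()['force'])"
```

```text
shift [ 0.0008 -0.0007  0.0014] turn 0.0 yaw now 44.5 tcp [0.5404 0.1989 0.0624] R z [ 0.002  0.    -1.   ]
[ 0.30858167 -0.4780093   2.76846178]
```

Scaled: -0.3 m / 0.6 = -0.5, -0.25 m / 0.6 = -0.4167.

Request:
{"name": "drive_effector", "arguments": {
  "increments": {"segments": [[0, 0, 0, 0, 0.3], [0, 0, 0, 0, 0.6], [0, 0, 0, 0, 1], [0, 0, 0, 0, 1], [0, 0, 0, 0, 1], [0, 0, -0.0833, 0, 1], [0, 0, -0.1667, 0, 1], [0, 0, -0.25, 0, 1], [0, 0, -0.3333, 0, 1], [0, 0, -0.4167, 0, 1], [0, 0, -0.5, 0, 1], [0, 0, -0.5, 0, 1], [0, 0, -0.5, 0, 1]]},
  "force": 50
}}

```text
t: 16.65
tcp_pos: [0.5398, 0.1989, 0.3627]
tool_rot: [0.387, 0.922, 0.001, 0.001]
force: [-0.6, -0.5, 0.0]
finger_gap: 1.0
gripper_force: 0.0
```

```bash
python3 -c "
from h import *
s=snap('side');c=cloud(s).reshape(-1,3)
q=c[(np.hypot(c[:,0]-.5394,c[:,1]-.199)<.035)&(abs(c[:,2]-.072)<.003)];print(len(q),cv2.minEnclosingCircle(q[:,:2].astype(np.float32)),np.median(q[:,2]))
go(.544,-.148,.36,-42)"
```

```text
264 ((0.5388156175613403, 0.20011615753173828), 0.02071172371506691) 0.0728243567665049
shift [-0.2508 -0.2394  0.0009] turn 1.51 yaw now 44.5 tcp [0.5389 0.1987 0.3608] R z [-0.001 -0.    -1.   ]
```

Light core is seated (top 0.073). For red I'll grasp 6 mm toward the black end, to stay clear of the cable's hook end at (0.547,-0.092,0.22).

Scaled: -0.251 m / 0.6 = -0.4183, -0.2425 m / 0.6 = -0.4042, 1.51 rad / 3.1416 = 0.4806.

```bash
python3 -c "
from h import *
go(.540,-.1525,.36,-42)"
```

```text
shift [-0.2512 -0.2454  0.0009] turn 1.51 yaw now 44.5 tcp [0.5389 0.1987 0.3608] R z [-0.001 -0.    -1.   ]
```

Request:
{"name": "drive_effector", "arguments": {
  "increments": {"segments": [[-0.035, -0.0333, 0, 0.0382, 1], [-0.07, -0.0667, 0, 0.0796, 1], [-0.1067, -0.1017, 0, 0.121, 1], [-0.1433, -0.1367, 0, 0.1592, 1], [-0.18, -0.1717, 0, 0.2005, 1], [-0.2167, -0.2067, 0, 0.2419, 1], [-0.2533, -0.2417, 0, 0.2801, 1], [-0.29, -0.2767, 0, 0.3247, 1], [-0.3267, -0.3117, 0, 0.3692, 1], [-0.3633, -0.3467, 0, 0.4138, 1], [-0.395, -0.3767, 0, 0.452, 1], [-0.4183, -0.4042, 0, 0.4806, 1], [-0.4183, -0.4042, 0, 0.4806, 1], [-0.4183, -0.4042, 0.05, 0.4806, 1], [-0.4183, -0.4042, 0.1, 0.4806, 1], [-0.4183, -0.4042, 0.1, 0.4806, 1], [-0.4183, -0.4042, 0.1, 0.4806, 1]]},
  "force": 50
}}

```text
t: 18.4
tcp_pos: [0.5421, -0.1493, 0.3002]
tool_rot: [0.913, 0.407, -0.001, -0.001]
force: [0.5, 0.8, -0.1]
finger_gap: 1.001
gripper_force: 0.0
```

```bash
python3 - <<'E'
from h import *
go(.540,-.1525,.045,-42); s=snap('side');print(len(s['pixels']))
cv2.imwrite('pics/s4.png',cv2.resize(s['pixels'][0:220,240:480,::-1],None,fx=2.6,fy=2.6))
E
```

```text
shift [-0.0037  0.0014  0.2552] turn 0.001 yaw now -41.9 tcp [ 0.5421 -0.1493  0.3002] R z [-0.003  0.002 -1.   ]
400
```

View pics/s4.png

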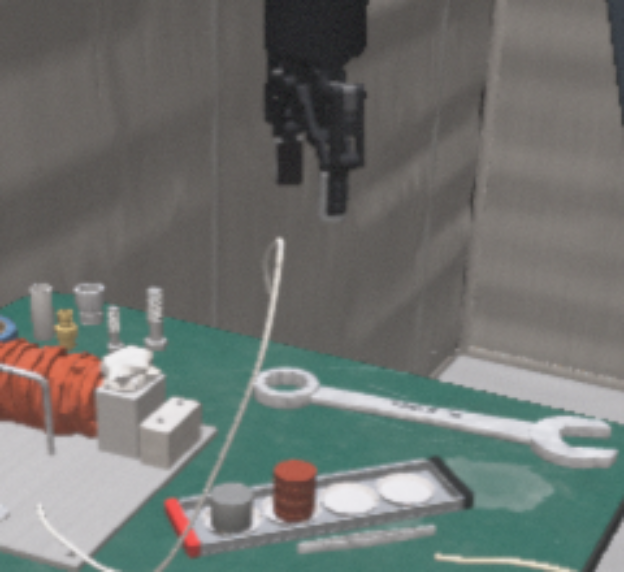

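The gripper (300,190 in the crop) hangs clear above the red core (295,490), with the hook at (278,245) beside it. I'll descend in stages, watching the force.

Scaled: 0.15 m / 0.6 = 0.25, 0.12 m / 0.6 = 0.2.

Request:
{"name": "drive_effector", "arguments": {
  "increments": {"segments": [[-0.0067, 0.0017, 0.05, 0, 1], [-0.0067, 0.0017, 0.1, 0, 1], [-0.0067, 0.0017, 0.15, 0, 1], [-0.0067, 0.0017, 0.2, 0, 1], [-0.0067, 0.0017, 0.25, 0, 1], [-0.0067, 0.0017, 0.25, 0, 1]]},
  "force": 50
}}

```text
t: 19.05
tcp_pos: [0.5395, -0.153, 0.1492]
tool_rot: [0.913, 0.407, -0.002, -0.002]
force: [-2.0, 0.7, -0.7]
finger_gap: 0.999
gripper_force: 0.0
```

Request:
{"name": "drive_effector", "arguments": {
  "increments": {"segments": [[0, 0, 0.05, 0, 1], [0, 0, 0.0833, 0, 1], [0, 0, 0.1167, 0, 1], [0, 0, 0.1417, 0, 1], [0, 0, 0.1583, 0, 1], [0, 0, 0.1583, 0, 1]]},
  "force": 50
}}

```text
t: 19.65
tcp_pos: [0.5415, -0.1541, 0.0568]
tool_rot: [0.913, 0.407, 0.0, 0.0]
force: [-0.7, 0.9, -0.0]
finger_gap: 0.997
gripper_force: 0.0
```

```bash
python3 -c "
from h import *
go(.540,-.1525,.045,-42)"
```

```text
shift [ 0.0002 -0.0022  0.0118] turn 0.0 yaw now -42.0 tcp [ 0.5415 -0.1541  0.0568] R z [ 0.001 -0.    -1.   ]
```

Scaled: 0.011 m / 0.6 = 0.0183, -0.002 m / 0.6 = -0.0033.

Request:
{"name": "drive_effector", "arguments": {
  "increments": {"segments": [[0, -0.0033, 0.0183, 0, 1], [0, -0.0033, 0.0183, 0, 1], [0, -0.0033, 0.0183, 0, 1], [0, -0.0033, 0.0183, 0, 0], [0, -0.0033, 0.0183, 0, 0], [0, -0.0033, 0.0183, 0, 0], [0, -0.0033, 0.0183, 0, 0], [0, -0.0033, 0.0183, 0, 0], [0, -0.0033, 0.0183, 0, 0], [0, -0.0033, 0.0183, 0, 0]]},
  "force": 45
}}

```text
t: 20.65
tcp_pos: [0.5395, -0.1526, 0.0458]
tool_rot: [0.914, 0.407, 0.0, 0.0]
force: [-0.7, -0.1, 5.9]
finger_gap: 0.414
gripper_force: 44.9
```

```bash
python3 - <<'E'
from h import *
go(.540,-.1525,.045,-42); s=snap('side')
c=cloud(s)
cv2.imwrite('pics/s5.png',cv2.resize(s['pixels'][0:220,240:480,::-1],None,fx=2.6,fy=2.6))
E
```

```text
shift [0.0005 0.0003 0.0008] turn 0.0 yaw now -42.0 tcp [ 0.5395 -0.1526  0.0458] R z [ 0.001 -0.    -1.   ]
```

View pics/s5.png

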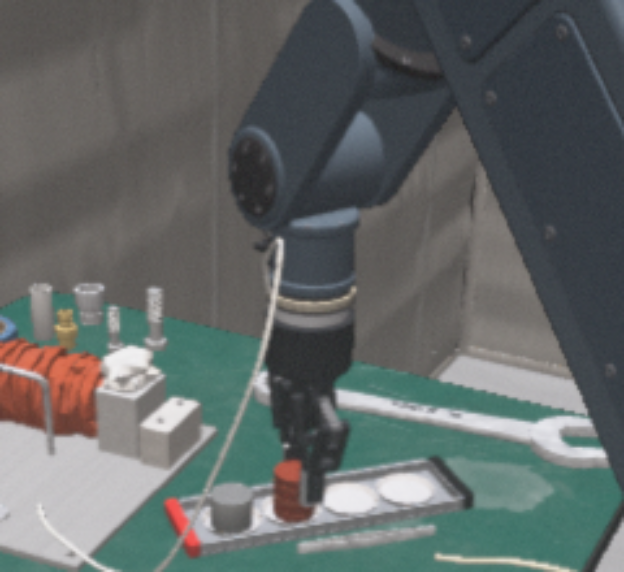

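Red is gripped (crop (292,490)), and the hook passes just beside the wrist without contact. Lift.

The rows are not in the units I measure in: shifts go in shares of 0.6 m and turns go in shares of 180 degrees. I convert before sending: -0.335 m / 0.6 = -0.5583, -0.33 m / 0.6 = -0.55.

Request:
{"name": "drive_effector", "arguments": {
  "increments": {"segments": [[0, 0, -0.0333, 0, 0], [0, 0, -0.0833, 0, 0], [0, 0, -0.1333, 0, 0], [0, 0, -0.1833, 0, 0], [0, 0, -0.25, 0, 0], [0, 0, -0.3167, 0, 0], [0, 0, -0.3833, 0, 0], [0, 0, -0.4667, 0, 0], [0, 0, -0.55, 0, 0], [0, 0, -0.5583, 0, 0], [0, 0, -0.5583, 0, 0]]},
  "force": 45
}}

```text
t: 21.8
tcp_pos: [0.5394, -0.1526, 0.3813]
tool_rot: [0.914, 0.407, 0.001, 0.001]
force: [-0.3, 0.4, -2.1]
finger_gap: 0.412
gripper_force: 45.3
```

```bash
python3 - <<'E'
from h import *
s=snap('side');cv2.imwrite('pics/s6.png',cv2.resize(s['pixels'][0:220,240:480,::-1],None,fx=2.6,fy=2.6))
go(.5787+.0042,.159-.0043,.38,44.5)
c=cloud(s)[:220];p=s['pixels'][:220].astype(int)
m=(p[...,0]>90)&(p[...,1]<80)&(c[...,2]>.3)&(c[...,0]<.6);q=c[m];print(len(q),q.min(0),q.max(0))
E
```

```text
shift [ 0.2578 -0.1723 -0.0006] turn -1.51 yaw now -42.0 tcp [ 0.5385 -0.1521  0.3792] R z [-0.002  0.001 -1.   ]
256 [ 0.1191024  -0.1601664   0.34236533] [0.56262585 0.73478441 0.61626585]
```

View pics/s6.png

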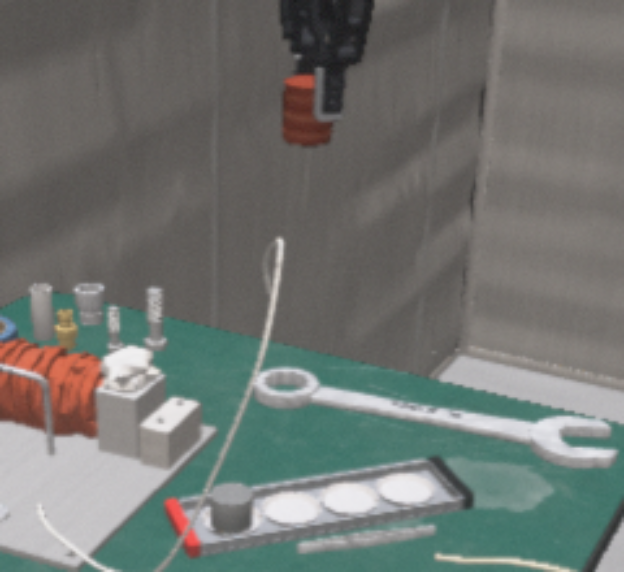

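Red hangs upright in the pads (crop (307,110)), offset toward the tray's red end as meant. Carry it over pocket 2, then measure the offset before lowering.

Scaled: 0.258 m / 0.6 = 0.43, 0.255 m / 0.6 = 0.425, -1.51 rad / 3.1416 = -0.4806.

Request:
{"name": "drive_effector", "arguments": {
  "increments": {"segments": [[0.035, -0.0233, 0, -0.0382, 0], [0.0717, -0.0483, 0, -0.0796, 0], [0.1083, -0.0733, 0, -0.121, 0], [0.145, -0.0983, 0, -0.1592, 0], [0.1833, -0.1233, 0, -0.2005, 0], [0.22, -0.1483, 0, -0.2419, 0], [0.2567, -0.1733, 0, -0.2801, 0], [0.295, -0.1983, 0, -0.3247, 0], [0.3333, -0.2233, 0, -0.3692, 0], [0.3717, -0.2483, 0, -0.4138, 0], [0.4033, -0.27, 0, -0.452, 0], [0.43, -0.2867, 0, -0.4806, 0], [0.43, -0.2867, 0.0833, -0.4806, 0], [0.43, -0.2867, 0.1667, -0.4806, 0], [0.43, -0.2867, 0.25, -0.4806, 0], [0.43, -0.2867, 0.3333, -0.4806, 0], [0.43, -0.2867, 0.3917, -0.4806, 0], [0.43, -0.2867, 0.425, -0.4806, 0], [0.43, -0.2867, 0.425, -0.4806, 0], [0.43, -0.2867, 0.425, -0.4806, 0]]},
  "force": 45
}}

```text
t: 23.85
tcp_pos: [0.5826, 0.1541, 0.1234]
tool_rot: [0.387, 0.922, -0.001, -0.002]
force: [0.2, 0.1, -1.6]
finger_gap: 0.414
gripper_force: 45.3
```

```bash
python3 - <<'E'
from h import *
from scipy.optimize import least_squares
t=manip.sense(); print(t['tcp_pos'],t['force'])
for n in('side','top'):
    s=snap(n);c=cloud(s);p=s['pixels'].astype(int)
    m=(p[...,0]>1.7*p[...,1])&(p[...,0]>60)&(c[...,2]>.08)&(c[...,2]<.16)&(np.hypot(c[...,0]-.58,c[...,1]-.157)<.05);q=c[m]
    if len(q)<20: print(n,len(q));continue
    r=least_squares(lambda w:np.hypot(q[:,0]-w[0],q[:,1]-w[1])-.019,[.58,.157],loss='soft_l1',f_scale=.002)
    R=Ro.from_quat(t['tool_rot']).as_matrix();print(n,len(q),'core',r.x,np.abs(r.fun).mean(),'z',np.percentile(q[:,2],[1,99]),'in tool',(R.T@(np.r_[r.x,t['tcp_pos'][2]]-t['tcp_pos'])).round(4))
E
```

```text
[0.58259267 0.15414033 0.12344302] [ 0.23441529  0.14208247 -1.5822005 ]
side 187 core [0.58188785 0.15700184] 0.006212853148873564 z [0.10390823 0.12957457] in tool [0.0025 0.0015 0.    ]
top 87 core [0.57917665 0.15465853] 0.001999880300732261 z [0.09284772 0.13061368] in tool [ 0.0028 -0.0021  0.    ]
```

```bash
python3 - <<'E'
from h import *
t=manip.sense(); R=Ro.from_quat(t['tool_rot']).as_matrix();print(t['tcp_pos'])
for n in('side','top'):
    s=snap(n,n+'7.png');c=cloud(s);p=s['pixels'].astype(int)
    m=(p[...,0]>1.5*p[...,1])&(p[...,0]>50)&(c[...,2]>.075)&(c[...,2]<.16)&(np.hypot(c[...,0]-.58,c[...,1]-.157)<.05);q=c[m]
    tt=(q-t['tcp_pos'])@R
    for a,b in((-.002,.006),(.006,.02),(.02,.045)):  # tool z down
        k=(tt[:,2]>a-.012)&(tt[:,2]<=b-.012)
        if k.sum()>3:print(n,a,b,k.sum(),'x',np.percentile(tt[k,0],[2,50,98]).round(4),'y',np.percentile(tt[k,1],[2,50,98]).round(4))
x=[cv2.imread('pics/side7.png')[120:290,200:360],cv2.imread('pics/top7.png')[100:270,160:320]]
cv2.imwrite('pics/c7.png',cv2.resize(np.hstack(x),None,fx=2.5,fy=2.5))
E
```

```text
[0.5844331  0.15433145 0.12585516]
side 0.006 0.02 271 x [-0.0058  0.0167  0.029 ] y [-0.0174  0.0001  0.0154]
side 0.02 0.045 162 x [0.014  0.0253 0.0297] y [-0.0174  0.0039  0.0161]
top 0.006 0.02 65 x [0.0127 0.0192 0.0247] y [-0.0186 -0.0059  0.0103]
top 0.02 0.045 20 x [0.0127 0.0199 0.0249] y [-0.0195 -0.0146 -0.0057]
```

View pics/c7.png

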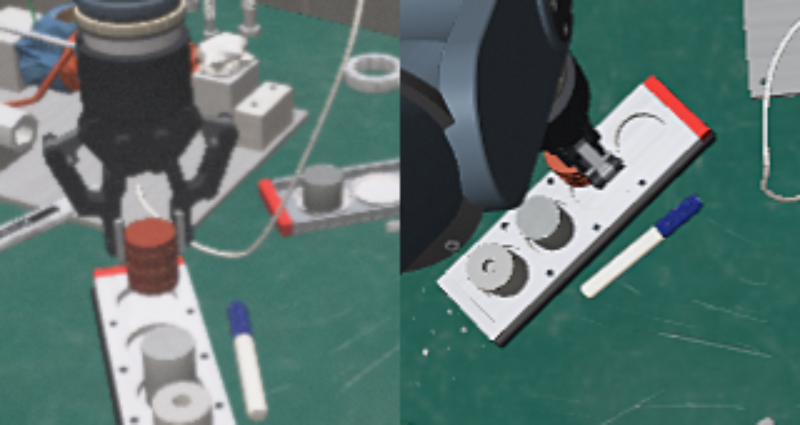

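```bash
python3 - <<'E'
from h import *
a=np.radians(-45.4);Y=np.array([np.cos(a),np.sin(a)]);X=np.array([Y[1]*-1,Y[0]])
for i in range(3):
    t=manip.sense()['tcp_pos']
    s=snap('side');c=cloud(s);p=s['pixels'].astype(int)
    m=(p[...,0]>1.5*p[...,1])&(p[...,0]>50)&(c[...,2]>.125)&(c[...,2]<.14)&(np.hypot(c[...,0]-.577,c[...,1]-.162)<.03);q=c[m]
    w,r=cv2.minEnclosingCircle(q[:,:2].astype(np.float32));w=np.array(w)
    print(len(q),np.median(q[:,2]),w,r,'rel pocket2(side frame) along,across',(w-[.5782,.1595])@Y,(w-[.5782,.1595])@X,'tcp',t, (t[:2]-[.5787,.159])@Y)
go(.5787,.159,.06,44.5)
E
```

```text
231 0.13052548320798593 [0.57574886 0.15930924] 0.020413007587194443 rel pocket2(side frame) along,across -0.0015852474738565468 -0.001879218910577143 tcp [0.58484481 0.15437843 0.12670271] 0.007605277442552829
234 0.13058685902709066 [0.57632399 0.16019954] 0.02003953978419304 rel pocket2(side frame) along,across -0.0018153381059438786 -0.0008445881391730784 tcp [0.58484397 0.15437105 0.12677237] 0.0076099377562515
231 0.13057930962556727 [0.57542789 0.15736562] 0.022699370980262756 rel pocket2(side frame) along,across -0.00042671156835718036 -0.0034724759853060057 tcp [0.58471048 0.15440995 0.12669298] 0.007488505925713981
shift [ 0.0075 -0.001   0.0665] turn 0.0 yaw now 44.5 tcp [0.5846 0.1544 0.1265] R z [ 0.002  0.    -1.   ]
```

Scaled: 0.062 m / 0.6 = 0.1033, -0.001 m / 0.6 = -0.0017.

Request:
{"name": "drive_effector", "arguments": {
  "increments": {"segments": [[-0.0025, -0.0017, 0.05, 0, 0], [-0.0025, -0.0017, 0.0833, 0, 0], [-0.0025, -0.0017, 0.0967, 0, 0], [-0.0025, -0.0017, 0.1033, 0, 0], [-0.0025, -0.0017, 0.1033, 0, 0], [-0.0025, -0.0017, 0.1033, 0, 0], [-0.0025, -0.0017, 0.1033, 0, 0]]},
  "force": 45
}}

```text
t: 24.9
tcp_pos: [0.5851, 0.1526, 0.0643]
tool_rot: [0.387, 0.922, 0.0, 0.001]
force: [-0.4, -0.1, -1.1]
finger_gap: 0.418
gripper_force: 45.3
```

```bash
python3 -c "
from h import *
go(.585,.1526,.0605,44.5);print(manip.sense()['force'])"
```

```text
shift [ 0.0001 -0.0001  0.0038] turn 0.0 yaw now 44.5 tcp [0.5851 0.1526 0.0643] R z [ 0.002  0.    -1.   ]
[-0.43553532 -0.13323264 -1.13360621]
```

Scaled: 0.0035 m / 0.6 = 0.0058, 0.002 m / 0.6 = 0.0033.

Request:
{"name": "drive_effector", "arguments": {
  "increments": {"segments": [[0, 0, 0.0033, 0, 0], [0, 0, 0.0058, 0, 0], [0, 0, 0.0058, 0, 0], [0, 0, 0.0058, 0, 0]]},
  "force": 45
}}

```text
t: 25.3
tcp_pos: [0.5847, 0.1526, 0.0608]
tool_rot: [0.387, 0.922, 0.0, 0.0]
force: [-0.9, -0.1, 5.7]
finger_gap: 0.417
gripper_force: 46.0
```

Request:
{"name": "drive_effector", "arguments": {
  "increments": {"segments": [[0, 0, 0, 0, 0.3], [0, 0, 0, 0, 0.6], [0, 0, 0, 0, 1], [0, 0, 0, 0, 1], [0, 0, 0, 0, 1], [0, 0, -0.0833, 0, 1], [0, 0, -0.1667, 0, 1], [0, 0, -0.25, 0, 1], [0, 0, -0.3333, 0, 1], [0, 0, -0.4167, 0, 1], [0, 0, -0.5, 0, 1], [0, 0, -0.5, 0, 1], [0, 0, -0.5, 0, 1]]},
  "force": 50
}}

```text
t: 26.6
tcp_pos: [0.5847, 0.1526, 0.3614]
tool_rot: [0.387, 0.922, 0.001, 0.002]
force: [-0.8, 0.5, -1.2]
finger_gap: 1.001
gripper_force: 0.0
```

```bash
python3 - <<'E'
from h import *
for n in('side','top'):
    s=snap(n,n+'8.png');c=cloud(s);q=c.reshape(-1,3)
    k=q[(np.hypot(q[:,0]-.5787,q[:,1]-.159)<.035)&(abs(q[:,2]-.064)<.004)]
    if len(k):print(n,len(k),cv2.minEnclosingCircle(k[:,:2].astype(np.float32)),np.median(k[:,2]))
    k=q[(np.hypot(q[:,0]-.583,q[:,1]+.1045)<.035)&(abs(q[:,2]-.037)<.004)]
    if len(k):print(n,'dark',len(k),cv2.minEnclosingCircle(k[:,:2].astype(np.float32)),np.median(k[:,2]))
print(manip.sense()['tcp_pos'],manip.sense()['q'])
E
```

```text
side 230 ((0.5761265754699707, 0.1587117463350296), 0.01986210234463215) 0.06459073809496182
side dark 138 ((0.5802220702171326, -0.10377319902181625), 0.02096797153353691) 0.03697530901814221
top 240 ((0.5785832405090332, 0.1564817726612091), 0.01938062720000744) 0.06397371204454103
top dark 231 ((0.5841344594955444, -0.10508747398853302), 0.019082671031355858) 0.03668553053615675
[0.58332022 0.15245339 0.35818542] [ 7.04695385e-02  3.99801557e-01  1.35253802e+00  1.00562592e-05
  1.39262413e+00 -7.06491805e-01]
```

Red is seated (top at 0.064, centre within 2 mm in the top view). For the dark core I'll close the fingers across the base-to-core line, with 8 mm offset outward, so that hook and tool stay apart. First check what stands around there.

```bash
python3 - <<'E'
from h import *
for n in('top','side'):
    c=np.load(n+'0.npz')['c'].reshape(-1,3)
    d=np.hypot(c[:,0]-.605,c[:,1]+.109)
    for r in(.05,.075,.1,.13):
        k=c[(d<r)&(c[:,2]>.02)&(c[:,2]<.2)&(np.hypot(c[:,0]-.583,c[:,1]+.1045)>.03)&(np.hypot(c[:,0]-.544,c[:,1]+.148)>.03)]; print(n,r,len(k),k.max(0).round(3) if len(k) else '',np.median(k,0).round(3) if len(k) else '')
go(.611,-.1105,.36,74)
E
```

```text
top 0.05 1 [ 0.611 -0.075  0.021] [ 0.611 -0.075  0.021]
top 0.075 1 [ 0.611 -0.075  0.021] [ 0.611 -0.075  0.021]
top 0.1 127 [ 0.696 -0.075  0.057] [ 0.68  -0.159  0.045]
top 0.13 915 [0.728 0.01  0.195] [ 0.688 -0.173  0.051]
side 0.05 0  
side 0.075 0  
side 0.1 175 [ 0.697 -0.144  0.06 ] [ 0.68  -0.152  0.039]
side 0.13 1031 [0.729 0.013 0.199] [ 0.681 -0.163  0.05 ]
shift [-0.2069 -0.1646 -0.0018] turn -0.515 yaw now 44.5 tcp [0.5833 0.1525 0.3582] R z [-0.003 -0.    -1.   ]
```

Scaled: -0.207 m / 0.6 = -0.345, -0.12 m / 0.6 = -0.2, -0.515 rad / 3.1416 = -0.1639.

Request:
{"name": "drive_effector", "arguments": {
  "increments": {"segments": [[-0.05, -0.04, 0, -0.0255, 1], [-0.1, -0.08, 0, -0.0477, 1], [-0.15, -0.12, 0, -0.0732, 1], [-0.2, -0.16, 0, -0.0955, 1], [-0.25, -0.2, 0, -0.121, 1], [-0.3, -0.2383, 0, -0.1464, 1], [-0.345, -0.275, 0, -0.1639, 1], [-0.345, -0.275, 0, -0.1639, 1], [-0.345, -0.275, 0, -0.1639, 1]]},
  "force": 50
}}

```text
t: 27.6
tcp_pos: [0.611, -0.1112, 0.3572]
tool_rot: [0.14, 0.99, 0.001, -0.002]
force: [-1.0, 0.4, 0.0]
finger_gap: 0.998
gripper_force: 0.0
```

Request:
{"name": "drive_effector", "arguments": {
  "increments": {"segments": [[0, 0, 0.05, 0, 1], [0, 0, 0.1, 0, 1], [0, 0, 0.1667, 0, 1], [0, 0, 0.2333, 0, 1], [0, 0, 0.2333, 0, 1]]},
  "force": 50
}}

```text
t: 28.1
tcp_pos: [0.6072, -0.1074, 0.2132]
tool_rot: [0.138, 0.99, 0.002, -0.008]
force: [-0.8, 0.4, 0.0]
finger_gap: 0.997
gripper_force: 0.0
```

```bash
python3 - <<'E'
from h import *
go(.611,-.1105,.10,74);go(.592,-.105,.043,74)
E
```

```text
shift [-0.0063 -0.0021  0.1132] turn 0.002 yaw now 74.1 tcp [ 0.6072 -0.1074  0.2132] R z [-0.015  0.006 -1.   ]
shift [ 0.0126 -0.0021  0.1705] turn 0.002 yaw now 74.1 tcp [ 0.6072 -0.1074  0.2132] R z [-0.015  0.006 -1.   ]
```

Scaled: 0.11 m / 0.6 = 0.1833, 0.09 m / 0.6 = 0.15.

Request:
{"name": "drive_effector", "arguments": {
  "increments": {"segments": [[0, 0, 0.05, 0, 1], [0, 0, 0.1, 0, 1], [0, 0, 0.15, 0, 1], [0, 0, 0.1833, 0, 1], [0, 0, 0.1833, 0, 1], [0, 0, 0.1833, 0, 1], [0, 0, 0.1833, 0, 1]]},
  "force": 50
}}

```text
t: 28.8
tcp_pos: [0.6133, -0.1108, 0.112]
tool_rot: [0.139, 0.99, -0.0, 0.002]
force: [0.5, 0.8, -0.3]
finger_gap: 0.999
gripper_force: 0.0
```

```bash
python3 - <<'E'
from h import *
s=snap('side');cv2.imwrite('pics/s9.png',cv2.resize(s['pixels'][0:230,220:460,::-1],None,fx=2.6,fy=2.6))
go(.592,-.105,.043,74)
E
```

```text
shift [ 0.0223 -0.0001  0.0689] turn 0.001 yaw now 74.0 tcp [ 0.6132 -0.1109  0.112 ] R z [ 0.004 -0.001 -1.   ]
```

View pics/s9.png

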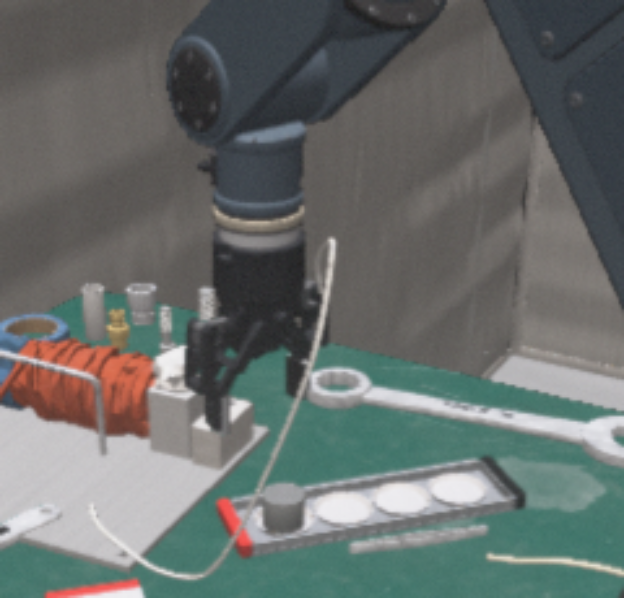

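The gripper stands behind the hook (crop (330,245)), and the forearm passes over it at (330,100). I'll compute clearance to the cable for the final pose from the visible arm surface.

```bash
python3 - <<'E'
from h import *
from scipy.spatial import cKDTree
cab=[]
for n in('top','side'):
    c=np.load(n+'0.npz')['c'].reshape(-1,3)
    k=c[(c[:,0]>.50)&(c[:,0]<.57)&(c[:,1]>-.1)&(c[:,1]<.02)&(c[:,2]>.1)&(c[:,2]<.3)];cab.append(k)
cab=np.vstack(cab);T=cKDTree(cab);t=manip.sense()['tcp_pos']
print('tip',cab[(cab[:,1]<-.084)].mean(0),cab[(cab[:,1]<-.084)].min(0))
for n in('side','top'):
    q=cloud(snap(n)).reshape(-1,3)
    a=q[(q[:,2]>.08)&(q[:,0]>.3)&(q[:,0]<.75)&(abs(q[:,1]+.08)<.15)&(q[:,2]<.6)]
    d,_=T.query(a);a=a[d>.012];
    for f in((.592,-.105,.112),(.592,-.105,.08),(.592,-.105,.06),(.592,-.105,.044),(.596,-.106,.044)):
        b=a+np.array(f)-t; d,i=T.query(b);j=d.argmin();print(n,f,len(a),d.min().round(4),b[j].round(3),cab[i[j]].round(3),np.sort(d)[20].round(4))
E
```

```text
tip [ 0.54431411 -0.088531    0.25197472] [ 0.54016974 -0.09299569  0.23729784]
side (0.592, -0.105, 0.112) 8142 0.0041 [ 0.55  -0.092  0.257] [ 0.547 -0.09   0.258] 0.0089
side (0.592, -0.105, 0.08) 8142 0.0081 [ 0.553 -0.093  0.252] [ 0.546 -0.091  0.25 ] 0.0114
side (0.592, -0.105, 0.06) 8142 0.01 [ 0.555 -0.095  0.249] [ 0.546 -0.091  0.25 ] 0.0121
side (0.592, -0.105, 0.044) 8142 0.0092 [ 0.556 -0.093  0.262] [ 0.548 -0.09   0.26 ] 0.0126
side (0.596, -0.106, 0.044) 8142 0.0132 [ 0.56  -0.094  0.262] [ 0.548 -0.09   0.26 ] 0.0163
top (0.592, -0.105, 0.112) 3403 0.1339 [ 0.603 -0.153  0.373] [ 0.539 -0.082  0.279] 0.1503
top (0.592, -0.105, 0.08) 3403 0.1137 [ 0.603 -0.153  0.341] [ 0.539 -0.084  0.277] 0.1229
top (0.592, -0.105, 0.06) 3403 0.1027 [ 0.603 -0.153  0.321] [ 0.545 -0.086  0.269] 0.1066
top (0.592, -0.105, 0.044) 3403 0.0926 [ 0.59  -0.101  0.355] [ 0.536 -0.08   0.283] 0.0942
top (0.596, -0.106, 0.044) 3403 0.0952 [ 0.594 -0.102  0.355] [ 0.536 -0.08   0.283] 0.0967
```

Predicted clearance about 9 mm. Descend first, then slide in along tool x.

Scaled: 0.067 m / 0.6 = 0.1117, 0.055 m / 0.6 = 0.0917.

Request:
{"name": "drive_effector", "arguments": {
  "increments": {"segments": [[0, 0, 0.0333, 0, 1], [0, 0, 0.0667, 0, 1], [0, 0, 0.0917, 0, 1], [0, 0, 0.1117, 0, 1], [0, 0, 0.1117, 0, 1], [0, 0, 0.1117, 0, 1]]},
  "force": 40
}}

```text
t: 29.55
tcp_pos: [0.6121, -0.1108, 0.0429]
tool_rot: [0.139, 0.99, 0.0, 0.0]
force: [0.3, 0.7, 0.1]
finger_gap: 0.998
gripper_force: 0.0
```

Request:
{"name": "drive_effector", "arguments": {
  "increments": {"segments": [[0.0083, 0, 0.0017, 0, 1], [0.0167, 0, 0.0017, 0, 1], [0.0233, 0, 0.0017, 0, 1], [0.03, 0, 0.0017, 0, 1], [0.0367, 0, 0.0017, 0, 1], [0.0367, 0, 0.0017, 0, 1], [0.0367, 0, 0.0017, 0, 1]]},
  "force": 40
}}

```text
t: 30.25
tcp_pos: [0.5908, -0.1047, 0.0419]
tool_rot: [0.139, 0.99, -0.0, 0.0]
force: [0.1, -0.1, -0.0]
finger_gap: 1.0
gripper_force: 0.0
```

```bash
python3 -c "
from h import *
go(.592,-.105,.043,74);print(manip.sense()['force'])"
```

```text
shift [-0.0013  0.0001 -0.0011] turn 0.0 yaw now 74.0 tcp [ 0.5908 -0.1047  0.0419] R z [ 0. -0. -1.]
[ 0.09043233 -0.1424661  -0.03844008]
```

Scaled: -0.001 m / 0.6 = -0.0017.

Request:
{"name": "drive_effector", "arguments": {
  "increments": {"segments": [[0, 0, -0.0017, 0, 0], [0, 0, -0.0017, 0, 0], [0, 0, -0.0017, 0, 0], [0, 0, -0.0017, 0, 0], [0, 0, -0.0017, 0, 0], [0, 0, -0.0017, 0, 0], [0, 0, -0.0017, 0, 0]]},
  "force": 45
}}

```text
t: 30.95
tcp_pos: [0.591, -0.1048, 0.0431]
tool_rot: [0.139, 0.99, -0.0, 0.0]
force: [-0.2, -0.8, 3.4]
finger_gap: 0.424
gripper_force: 45.2
```

```bash
python3 - <<'E'
from h import *
s=snap('side');cv2.imwrite('pics/s10.png',cv2.resize(s['pixels'][0:230,220:460,::-1],None,fx=2.6,fy=2.6))
go(.612,-.111,.06,74)
E
```

```text
shift [-0.0218 -0.0002 -0.0168] turn 0.0 yaw now 74.0 tcp [ 0.5911 -0.1048  0.0431] R z [ 0.001 -0.    -1.   ]
```

View pics/s10.png

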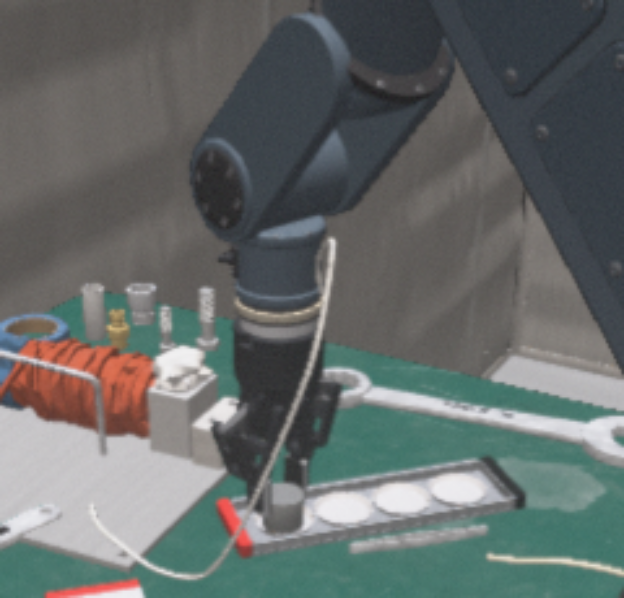

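The dark core is gripped (crop (285,508)), and the cable hasn't moved. Lift out of the dish, slide outward away from the hook, then go up.

Scaled: -0.34 m / 0.6 = -0.5667, -0.01 m / 0.6 = -0.0167.

Request:
{"name": "drive_effector", "arguments": {
  "increments": {"segments": [[0, 0, -0.0167, 0, 0], [0, 0, -0.0367, 0, 0], [-0.0167, 0, -0.0417, 0, 0], [-0.0367, 0, -0.05, 0, 0], [-0.0467, 0, -0.0667, 0, 0], [-0.0467, 0, -0.1167, 0, 0], [-0.0467, 0, -0.1667, 0, 0], [-0.0467, 0, -0.2167, 0, 0], [-0.0467, 0, -0.2667, 0, 0], [-0.0467, 0, -0.3333, 0, 0], [-0.0467, 0, -0.4, 0, 0], [-0.0467, 0, -0.4667, 0, 0], [-0.0467, 0, -0.5333, 0, 0], [-0.0467, 0, -0.5667, 0, 0], [-0.0467, 0, -0.5667, 0, 0], [-0.0467, 0, -0.5667, 0, 0]]},
  "force": 45
}}

```text
t: 32.6
tcp_pos: [0.6171, -0.1122, 0.3825]
tool_rot: [0.139, 0.99, 0.0, -0.0]
force: [0.4, 0.5, -1.0]
finger_gap: 0.424
gripper_force: 45.2
```

```bash
python3 - <<'E'
from h import *
a=np.radians(-45.4);Y=np.array([np.cos(a),np.sin(a)])
go(*(np.array([.618,.119])+.009*Y),.38,44.5);print(np.array([.618,.119])+.009*Y)
E
```

```text
shift [0.0549 0.2181 0.0026] turn 0.515 yaw now 74.0 tcp [ 0.6171 -0.1122  0.3825] R z [-0.001  0.    -1.   ]
[0.62431938 0.11259177]
```

Scaled: 0.27 m / 0.6 = 0.45, 0.24 m / 0.6 = 0.4, 0.515 rad / 3.1416 = 0.1639.

Request:
{"name": "drive_effector", "arguments": {
  "increments": {"segments": [[0.0133, 0.05, 0, 0.0223, 0], [0.025, 0.1, 0, 0.0446, 0], [0.0383, 0.15, 0, 0.0668, 0], [0.05, 0.2, 0, 0.0891, 0], [0.0633, 0.25, 0, 0.1114, 0], [0.075, 0.3, 0, 0.1337, 0], [0.0867, 0.3417, 0, 0.1528, 0], [0.0917, 0.3633, 0, 0.1639, 0], [0.0917, 0.3633, 0.0667, 0.1639, 0], [0.0917, 0.3633, 0.1333, 0.1639, 0], [0.0917, 0.3633, 0.2, 0.1639, 0], [0.0917, 0.3633, 0.2667, 0.1639, 0], [0.0917, 0.3633, 0.3333, 0.1639, 0], [0.0917, 0.3633, 0.4, 0.1639, 0], [0.0917, 0.3633, 0.45, 0.1639, 0], [0.0917, 0.3633, 0.45, 0.1639, 0], [0.0917, 0.3633, 0.45, 0.1639, 0], [0.0917, 0.3633, 0.45, 0.1639, 0]]},
  "force": 45
}}

```text
t: 34.4
tcp_pos: [0.6257, 0.1123, 0.114]
tool_rot: [0.387, 0.922, 0.0, 0.001]
force: [-0.1, 0.4, -0.6]
finger_gap: 0.425
gripper_force: 45.3
```

```bash
python3 - <<'E'
from h import *
a=np.radians(-45.4);Y=np.array([np.cos(a),np.sin(a)]);X=np.array([Y[1]*-1,Y[0]])
P=np.array([.6175,.1197])
for i in range(3):
    t=manip.sense()['tcp_pos']; H=t[2]-.038+.032
    s=snap('side',f'side11{i}.png');c=cloud(s);p=s['pixels'].astype(int);q=c.reshape(-1,3)
    k=q[(np.hypot(q[:,0]-P[0],q[:,1]-P[1])<.03)&(abs(q[:,2]-H)<.004)]
    w,r=cv2.minEnclosingCircle(k[:,:2].astype(np.float32));w=np.array(w)
    print(len(k),H,np.median(k[:,2]),w,r,'along,across',(w-P)@Y,(w-P)@X,'tcp',t)
go(.6243,.1126,.059,44.5)
s=cv2.imread('pics/side110.png');cv2.imwrite('pics/c11.png',cv2.resize(s[100:290,190:370],None,fx=3,fy=3))
E
```

```text
240 0.10803207220049449 0.10813079866448988 [0.6201961  0.11700413] 0.028940800577402115 along,across 0.003812609973410946 2.6780364397665635e-05 tcp [0.62567191 0.11233126 0.11403207]
239 0.10860999531996385 0.1087728761773629 [0.62017941 0.11667582] 0.02914075367152691 along,across 0.004034651378044454 -0.00021562137310007141 tcp [0.62597361 0.11232904 0.11461   ]
238 0.10881624099217646 0.10892702420553432 [0.62001359 0.11706845] 0.02905290760099888 along,across 0.003638656991080208 -5.800277664190876e-05 tcp [0.6260008  0.11234675 0.11481624]
shift [ 0.0014 -0.0011  0.0558] turn 0.0 yaw now 44.5 tcp [0.6259 0.1124 0.1148] R z [ 0.004  0.    -1.   ]
```

View pics/c11.png

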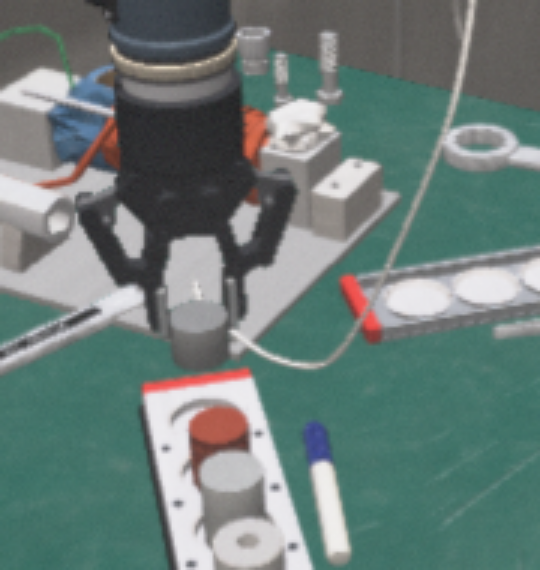

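The dark core is held upright over pocket 1 (crop (200,330)). The top fit caught the pads too, so I'll use the visible front surface instead.

```bash
python3 - <<'E'
from h import *
a=np.radians(-45.4);Y=np.array([np.cos(a),np.sin(a)]);X=np.array([Y[1]*-1,Y[0]])
P=np.array([.6175,.1197]);t=manip.sense()['tcp_pos'];b=t[2]-.038
q=cloud(snap('side')).reshape(-1,3);d=q[:,:2]-P;al,ac=d@Y,d@X
m=(abs(al)<.045)&(abs(ac)<.016)&(q[:,2]>b+.006)&(q[:,2]<b+.026)
for lo in np.arange(-.016,.016,.004):
    k=m&(ac>=lo)&(ac<lo+.004)
    if k.sum():print(lo.round(3),k.sum(),'front along',np.percentile(al[k],[10,50]).round(4),'-> centre',(np.median(al[k][al[k]<np.median(al[k])+.004])+np.sqrt(.019**2-(lo+.002)**2)).round(4))
print('tcp along',(t[:2]-[.618,.119])@Y,t)
E
```

```text
-0.016 15 front along [-0.0116 -0.0081] -> centre 0.0047
-0.012 18 front along [-0.0128 -0.0118] -> centre 0.0044
-0.008 19 front along [-0.0147 -0.0132] -> centre 0.0048
-0.004 20 front along [-0.0164 -0.0144] -> centre 0.0045
0.0 19 front along [-0.0152 -0.0134] -> centre 0.0055
0.004 21 front along [-0.0141 -0.0128] -> centre 0.0052
0.008 18 front along [-0.0128 -0.0101] -> centre 0.0061
0.012 24 front along [-0.0091 -0.006 ] -> centre 0.0068
tcp along 0.010242634362521182 [0.62585508 0.11236096 0.11478548]
```

Scaled: 0.052 m / 0.6 = 0.0867, 0.005 m / 0.6 = 0.0083.

Request:
{"name": "drive_effector", "arguments": {
  "increments": {"segments": [[0.0083, 0, 0.0333, 0, 0], [0.0083, 0, 0.0583, 0, 0], [0.0083, 0, 0.0733, 0, 0], [0.0083, 0, 0.0733, 0, 0], [0.0083, 0, 0.08, 0, 0], [0.0083, 0, 0.0867, 0, 0], [0.0083, 0, 0.0867, 0, 0], [0.0083, 0, 0.0867, 0, 0]]},
  "force": 45
}}

```text
t: 35.4
tcp_pos: [0.6214, 0.1158, 0.061]
tool_rot: [0.387, 0.922, 0.0, 0.0]
force: [-0.4, 1.2, -0.9]
finger_gap: 0.424
gripper_force: 45.3
```

```bash
python3 -c "
from h import *
go(.618+.0037,.119-.0038,.058,44.5);print(manip.sense()['force'])"
```

```text
shift [-0.0007 -0.0002  0.003 ] turn 0.0 yaw now 44.5 tcp [0.6214 0.1158 0.061 ] R z [ 0. -0. -1.]
[-0.41781264  1.20857118 -0.88993489]
```

Scaled: 0.003 m / 0.6 = 0.005, 0.002 m / 0.6 = 0.0033.

Request:
{"name": "drive_effector", "arguments": {
  "increments": {"segments": [[0, 0, 0.0033, 0, 0], [0, 0, 0.005, 0, 0], [0, 0, 0.005, 0, 0], [0, 0, 0.005, 0, 0]]},
  "force": 45
}}

```text
t: 35.8
tcp_pos: [0.6214, 0.1159, 0.0582]
tool_rot: [0.387, 0.922, 0.0, 0.0]
force: [-0.4, -0.3, 2.0]
finger_gap: 0.422
gripper_force: 45.6
```

Request:
{"name": "drive_effector", "arguments": {
  "increments": {"segments": [[0, 0, 0, 0, 0.3], [0, 0, 0, 0, 0.6], [0, 0, 0, 0, 1], [0, 0, 0, 0, 1], [0, 0, 0, 0, 1], [0, 0, -0.0833, 0, 1], [0, 0, -0.1667, 0, 1], [0, 0, -0.25, 0, 1], [0, 0, -0.3333, 0, 1], [0, 0, -0.4167, 0, 1], [0, 0, -0.4167, 0, 1], [0, 0, -0.4167, 0, 1]]},
  "force": 50
}}

```text
t: 37.0
tcp_pos: [0.6217, 0.1159, 0.3097]
tool_rot: [0.386, 0.922, 0.001, 0.002]
force: [-0.2, 0.5, -0.3]
finger_gap: 1.002
gripper_force: 0.0
```

```bash
python3 - <<'E'
from h import *
Pk=dict(dark=(.618,.119,.052),red=(.5787,.159,.064),light=(.5394,.199,.072),steel=(.5,.2388,.067))
for n in('side','top'):
    s=snap(n,n+'12.png');q=cloud(s).reshape(-1,3)
    for k,(x,y,h) in Pk.items():
        g=q[(np.hypot(q[:,0]-x,q[:,1]-y)<.03)&(abs(q[:,2]-h)<.004)]
        if len(g)>20:
            w,r=cv2.minEnclosingCircle(g[:,:2].astype(np.float32));print(n,k,np.round(np.array(w)-[x,y],4),round(r,4),'z',np.median(g[:,2]).round(4))
s=cv2.imread('pics/side12.png');cv2.imwrite('pics/c12.png',cv2.resize(s[180:350,200:340],None,fx=3,fy=3))
E
```

```text
side dark [-0.003  0.001] 0.0192 z 0.0523
side red [-0.002  -0.0007] 0.0201 z 0.0645
side light [-0.002   0.0004] 0.0205 z 0.0727
side steel [-0.0026  0.0013] 0.0208 z 0.0673
top dark [-0.0014 -0.0007] 0.0188 z 0.0514
top red [-0.0004 -0.0026] 0.019 z 0.0638
top light [-0.0001 -0.0014] 0.0192 z 0.0721
top steel [-0.0005 -0.0001] 0.0203 z 0.0671
```

View pics/c12.png

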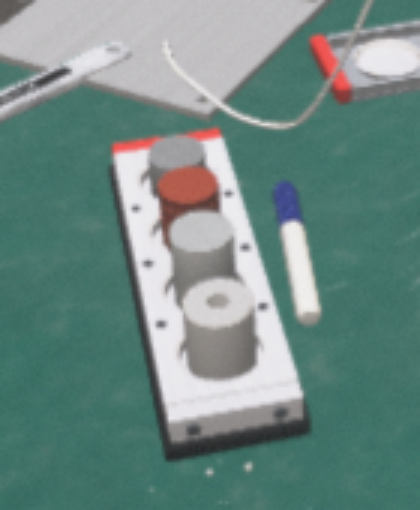

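All four stand upright and seated, in order from red: dark (177,155), red-brown (188,190), light (203,240), steel (220,330). They are within 3 mm of the pocket centres and the arm is clear.

```bash
python3 -c "
from station import manip
print(manip.sign_off())"
```

```text
the job is handed in; nothing more can be done
None
```

All four specimens stand upright on the floors of their cold-block pockets, in the same order from the red end as on the tray (dark, red-brown, light, steel), and the job was handed in at about 37 s; no verdict came back.

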